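# Set up the brush rest and lay the brushes on it

## Task

Set up the brush-drying rest: slide every steel rest bar that lies on the table, eye end first, fully home into a bracket of its own, and lock each one with a brass pin pushed right down through both ears of the bracket and the eye of the bar. When all the bars are pinned, lay the loose brushes that lie on the table in front of the rest flat and side by side across the bars, between the wooden grips and the brackets, and leave the jar, pot, cup, bottle and pencil where they stand.

Things in the scene. Friction and masses are not known exactly. Their poses are not given: they have to be found in the camera images.
- rest: The brush rest, fixed to the table: a wooden base 110 x 260 x 12 mm carrying three aluminium boxed clevis brackets side by side, 80 mm apart along its y axis. Origin at table height under the hole axis of the middle bracket; its +x points into the brackets (bars are slid in along +x, the mouths face -x), z up.
- bracket_1 (a point): Left bracket (rest y = +80 mm): the point on its hole axis at the top of the lower ear, 32 mm above the table, where the origin of a bar fully home lies. Axes as the rest. The channel is 31 mm wide between cheeks (5 mm thick, from x = -24 mm of this point) and 11 mm high between the ears, and ends at a wall at x = +35 mm.
- bracket_2 (a point): The same point of the middle bracket (rest y = 0). Lower ear of every bracket: 10 mm plate, running as a sill from x = -55 to +41 mm of this point, its underside 10 mm above the wooden base. Upper ear: 8 mm plate from x = -16 to +36 mm, its top 51 mm above the table.
- bracket_3 (a point): The same point of the right bracket (rest y = -80 mm). The vertical holes through both ears of every bracket are 13 mm wide.
- bar_1: Rest bar, 120 g (may be absent): flat steel bar 142 x 28 x 8 mm with rounded nose and upright dark wooden grip. Origin on the axis of its 13 mm eye, at the underside; z up, +x towards the nose, tip at x = +34.5 mm, other end at -108 mm. The grip, 30 mm long (x), 12 mm thick (y), centred at x = -90 mm, rises from z = 8 to 40 mm.
- bar_2: Another, like bar_1 (may be absent): flat steel bar 142 x 28 x 8 mm with rounded nose and upright dark wooden grip. Origin on the axis of its 13 mm eye, at the underside; z up, +x towards the nose, tip at x = +34.5 mm, other end at -108 mm. The grip, 30 mm long (x), 12 mm thick (y), centred at x = -90 mm, rises from z = 8 to 40 mm.
- bar_3: Another, like bar_1 (may be absent): flat steel bar 142 x 28 x 8 mm with rounded nose and upright dark wooden grip. Origin on the axis of its 13 mm eye, at the underside; z up, +x towards the nose, tip at x = +34.5 mm, other end at -108 mm. The grip, 30 mm long (x), 12 mm thick (y), centred at x = -90 mm, rises from z = 8 to 40 mm.
- pin_1: Brass clevis pin, 74 mm tall, 60 g. Origin at its lower tip, z up along it. Shaft 10 mm in diameter, pointed over the lowest 8 mm; collar 20 mm in diameter, z = 36 to 40 mm; round grip 15 mm in diameter, z = 40 to 74 mm. Right down, the collar sits on the upper ear, the tip 15 mm above the table. Any pin fits any bracket; a spare may stay in the stand.
- pin_2: Brass clevis pin, 74 mm tall, 60 g. Origin at its lower tip, z up along it. Shaft 10 mm in diameter, pointed over the lowest 8 mm; collar 20 mm in diameter, z = 36 to 40 mm; round grip 15 mm in diameter, z = 40 to 74 mm. Right down, the collar sits on the upper ear, the tip 15 mm above the table. Any pin fits any bracket; a spare may stay in the stand.
- pin_3: Brass clevis pin, 74 mm tall, 60 g. Origin at its lower tip, z up along it. Shaft 10 mm in diameter, pointed over the lowest 8 mm; collar 20 mm in diameter, z = 36 to 40 mm; round grip 15 mm in diameter, z = 40 to 74 mm. Right down, the collar sits on the upper ear, the tip 15 mm above the table. Any pin fits any bracket; a spare may stay in the stand.
- pin_stand: Fixed wooden block 46 x 140 x 46 mm holding the three pins in a row along its y axis, 45 mm apart, tips 10 mm above the table and collars on its top. Origin at the centre of its underside.
- brush_a: Bamboo paint brush, straight, 202 mm long along its y axis, 10 mm wide and 9 mm thick, 12 g (one of the two may be absent), lying on the table. Origin at the middle of its length, underside; it balances there. Across the bars its origin is 40 mm above the table; any spot along them between grips and brackets will do.
- brush_b: Bamboo paint brush, straight, 202 mm long along its y axis, 10 mm wide and 9 mm thick, 12 g (one of the two may be absent), lying on the table. Origin at the middle of its length, underside; it balances there. Across the bars its origin is 40 mm above the table; any spot along them between grips and brackets will do.
- lidded_jar: Paint jar with red lid, 50 mm in diameter and high, bystander; origin at the centre of its underside.
- dropper: Green glazed water pot, 71 mm in diameter and high, bystander; origin under its centre.
- cup: Cup full of brushes, about 58 mm in diameter at the cup, 218 mm high over all, bystander; origin at the underside.
- bottle: Clear rinse bottle, 65 mm in diameter, 213 mm high, bystander; origin under its centre.
- red_pencil: Red pencil lying on the table, 142 mm long along its y axis, bystander; origin at the middle.

How it is judged:
By the outcome, as a careful person would: the job done as asked, in the order asked, and still so for the second after the job is handed in, with the robot touching nothing.
Of bar_1, bar_2, bar_3 only 2 to 3 are there at a start; the rules pass over those that are not, and their reading is None.
Of brush_a, brush_b only 1 to 2 are there at a start; the rules pass over those that are not, and their reading is None.
At some moment in a run one of bar_1, bar_2, bar_3 may be knocked a few centimetres aside while the robot is not near it.
It also fails if it takes over 210 s, if anything falls off the work surface, if the arm or the gripper's body presses on something with over 40 N, if the wrist force passes 120 N, or if a joint passes its speed limit or range.

## Robot

A 6-joint arm with a two-finger parallel gripper is mounted at the origin on the work surface; the furniture and walls round the work are solid. World frame = base frame: x ahead of the robot, y to its left, z up, the work surface at z = 0. Lengths are in mm, angles in rad, forces in N, time in s.
With the tool pointing down it reaches from about 400 to 925 mm from the base axis. Payload 12.5 kg.
Tool frame: the origin (TCP) lies on the centre line of the jaws, within the pads' length; the fingertips stand 17 mm ahead of it and the grasp point (between the pads) lies 2 mm behind it; z points along the fingers, y is the line along which they close (so a half turn about z gives the same grasp; the last joint's range is limited). The gripper opens to 95 mm and grips with 3 to 60 N. Pads are 20 mm wide; open, the fingers measure 119 mm over their backs; the gripper's body (75 mm by 180 mm) begins 59 mm behind the grasp point.
Start: joints at [-1.314, 0.491, 1.559, -0, 1.092, -0.106], TCP at [221.832, -584.325, 231.661] pointing down, gripper open.
Joint ranges: [-3.1, 3.1], [-0.84, 2.19], [0.05, 2.79], [-1.13, 4.28], [0.06, 2.93], [-2.69, 2.69]. Speed limits (rad/s): [2.22, 2.22, 2.79, 3.14, 3.14, 3.14].

## Interface

Orientations are given as [roll, pitch, yaw] about the fixed x, y, z axes, in that order (R = Rz(yaw) Ry(pitch) Rx(roll)).
In Python, from cell import env gives the robot as it stands.
- The arm moves only by the tool drive_tool, never from a script. Its argument "deltas" is text: rows parted by semicolons, each of 4 numbers parted by spaces: the shift along the world's x, y, z normalised to -1 to 1, where 1 is 100 mm, then the turn about the world's z normalised to -1 to 1, where 1 is 180 degrees. A call has 1 to 10 rows; each row shifts and turns the commanded pose from where the row before left it; what a row does not reach is not made up. A row lasts 1/12 s, in which the tool goes at most 41.7 mm and 7.16 degrees, less where a joint would pass 70% of its speed; a pose out of reach is approached as far as the arm can. A call with a number of a shift or a turn outside -1 to 1 is refused whole. A call with a gripper value outside its range is refused whole. "gripper" is the closure, from 0 (fully open) to 1 (shut), set as the call begins (left out, the last holds). The fingers move at their own pace and stop on an object; the grip force is fixed at half the most. Time passes only in rows, so rows that do not move let the fingers close. It gives the time, the measured TCP pose, the force, the opening and the grip force at its end, in the units of the state.
- env.state(): the state, without advancing time (a new reading comes with each control period).
- env.read_camera(name): name is "scene" or "side" or "wrist"; returns (picture, depth): 384x512x3 uint8, red, green, blue; 384x512 float32, mm along the optical axis (not along the pixel's ray), 0 where there is no reading.
- env.camera_params(name): a dict with "mtx" (3x3 intrinsics, pixels), "k1" (the pictures are not rectified: a ray, as slopes to the right and down, at radius r is drawn at 1 + k1 r^2 times it, then the intrinsics apply), "camera_from_world" (4x4, takes a point from world to camera coordinates); the wrist camera has in their place "mount" (4x4, takes a point from camera to tool coordinates, whose origin is the TCP and whose axes are the flange's). Camera axes: x right, y down, z forward; pixel columns grow to the right and rows downward; lengths in mm; the calibration is good to about 2 mm. A picture is of the moment at which its call begins: read the wrist's pose just before it. camera_params takes no time and is no camera call.
- env.job_done(): hands the job in; it is judged then, once.
The state is a dict: "t": time; "joints": joint angles; "qvel": joint speeds; "tau": joint torques, N m; "eef_pos": TCP position; "tcp_rot": TCP orientation; "ft_force": force on the tool from outside, world axes, zero at the start; "moment": the same for the moment, N m; "opening": opening from 0.0 (shut) to 1.0 (fully open); "grip_force": force on a finger pad.
Only numpy, scipy, OpenCV 4.12 (cv2) and the standard library are available. Lean on these libraries where they do the work, as an engineer would, in place of code of your own. Each camera call takes 0.05 s, during which the arm holds its last target. There are 200 camera calls.

## Working session

There is one attempt and no reset: what is moved stays moved. The work goes in short steps, Python scripts to look and compute and a tool call to move; the robot and the scene stay as the last step left them, time stands still between calls to the robot, and variables do not carry over. Pictures are saved under pics/ and viewed, at most 14 in all, crops included, and the job is handed in when it is done.

Besides the shell and the picture viewer there is one more tool, called as name(argument=value, ...) on one line, values as JSON. drive_tool: Moves the arm, as the interface text tells. Its arguments: {"type":"object","properties":{"deltas":{"type":"string"},"gripper":{"type":"number"}},"required":["deltas"]}

```bash
ls; mkdir -p pics; cat > h.py <<'E'
import numpy as np, cv2
from cell import env
def cam(name):
    s=env.state(); p=env.camera_params(name); im,d=env.read_camera(name)
    if name=="wrist":
        T=np.eye(4); r=s["tcp_rot"]
        from scipy.spatial.transform import Rotation as R
        T[:3,:3]=R.from_euler("xyz",r).as_matrix(); T[:3,3]=s["eef_pos"]; W=T@np.array(p["mount"])
    else: W=np.linalg.inv(np.array(p["camera_from_world"]))
    h,w=d.shape; u,v=np.meshgrid(np.arange(w),np.arange(h))
    K=np.array(p["mtx"]); pts=np.stack([u,v],-1).reshape(-1,1,2).astype(float)
    n=cv2.undistortPoints(pts,K,np.array([p["k1"],0,0,0.])).reshape(h,w,2)
    c=np.dstack([n*d[...,None],d,np.ones_like(d)])
    X=(c@W.T)[...,:3]; X[d==0]=np.nan
    return im,d,X
def save(im,f,s=1.5): cv2.imwrite("pics/"+f,cv2.resize(im[...,::-1],None,fx=s,fy=s))
E
python3 - <<'E'
from h import *
print(env.state())
for n in("scene","side"):
    im,d,X=cam(n); save(im,n+"1.png"); np.savez(n+"1.npz",im=im,d=d,X=X)
    print(n,np.array(env.camera_params(n)["camera_from_world"]).round(2).tolist())
print(env.camera_params("wrist"))
E
```

```text
pics
{'t': 0.0, 'joints': array([-1.31357970e+00,  4.91558680e-01,  1.55943412e+00, -1.13067784e-05,
        1.09168818e+00, -1.05608489e-01]), 'qvel': array([-5.75743116e-04, -3.51119051e-04, -8.32727280e-05,  1.22718438e-03,
        3.90671296e-04, -2.36278908e-04]), 'tau': array([ 1.12016824e-03, -6.12633133e+01, -2.58177781e+01,  6.92712050e-02,
        4.82102868e-02, -1.10771666e-04]), 'eef_pos': array([ 221.78187566, -584.09669959,  231.06756121]), 'tcp_rot': array([-3.14050933e+00, -1.04750960e-04,  3.62830277e-01]), 'ft_force': array([-0.51851663, -0.47205047, -0.39888895]), 'moment': array([ 0.00667399,  0.00780168, -0.00619651]), 'grip_force': 0.0, 'opening': 1.0007102746324834}
scene [[-0.88, -0.47, 0.0, 490.69], [-0.25, 0.46, -0.85, 185.88], [0.4, -0.75, -0.53, 1189.83], [0.0, 0.0, 0.0, 1.0]]
side [[0.95, -0.31, -0.0, -519.36], [-0.14, -0.42, -0.9, 119.3], [0.28, 0.85, -0.44, 1376.6], [0.0, 0.0, 0.0, 1.0]]
{'mtx': array([[311.06163314,   0.        , 259.40619617],
       [  0.        , 311.06163314, 190.02652836],
       [  0.        ,   0.        ,   1.        ]]), 'k1': -0.06613306392284922, 'mount': array([[-4.59368134e-04, -9.67484609e-01, -2.52929479e-01,
         7.12502192e+01],
       [ 9.99999737e-01, -5.86173103e-04,  4.25990051e-04,
         3.62786986e-02],
       [-5.60399275e-04, -2.52929217e-01,  9.67484624e-01,
        -1.52996882e+02],
       [ 0.00000000e+00,  0.00000000e+00,  0.00000000e+00,
         1.00000000e+00]])}
```

View pics/scene1.png

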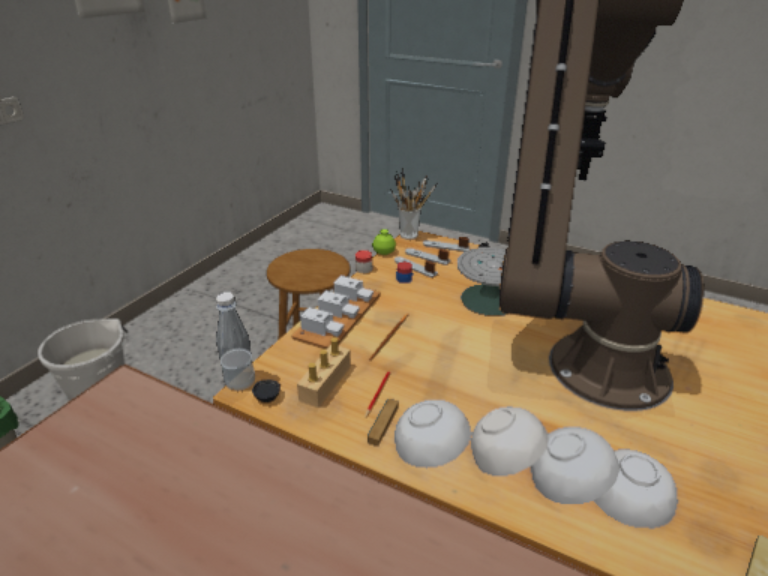

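View pics/side1.png

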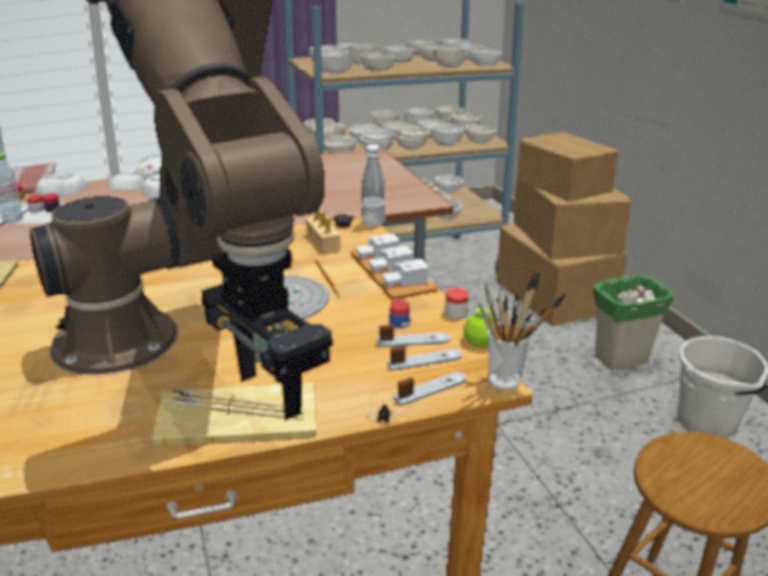

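Both views show three bars (side, 1.5x: grips near (386,335), (397,354), (405,388)), the rest around (395,260), the pin stand at (323,232), and one brush at (325,275) in the side view, (390,337) in the scene view. The cake stand is between the robot and the rest. I'll turn these into positions.

```bash
python3 - <<'E'
from h import *
S=np.load("side1.npz");C=np.load("scene1.npz")
def q(D,n,l):
    for (u,v) in l:
        print(n,(u,v),D["X"][round(v/1.5),round(u/1.5)].round(0))
q(S,"side",[(386,330),(397,350),(405,384),(443,340),(458,354),(463,379),(400,308),(457,296),(477,325),(505,370),(383,412),(300,300),(323,228),(373,190),(383,240),(397,253),(412,266),(322,262),(335,290),(345,220)])
q(C,"scene",[(463,240),(444,253),(430,266),(430,243),(410,253),(398,263),(404,268),(363,258),(384,243),(485,256),(405,318),(375,355),(387,377),(370,410),(312,365),(324,358),(335,345),(318,318),(332,300),(347,287),(382,420),(480,257),(485,300),(330,400)])
# top-down ortho from both clouds
H=np.zeros((600,500,3),np.uint8);Z=np.full((600,500),-1.)
for D in(S,C):
    X=D["X"].reshape(-1,3);I=D["im"].reshape(-1,3)
    m=np.isfinite(X).all(1)&(X[:,2]<120)&(X[:,2]>-10);X=X[m];I=I[m]
    r=((1050-X[:,0])/1.5).astype(int);c=((300-X[:,1])/1.5).astype(int)
    for a,b,z,i in zip(r,c,X[:,2],I):
        if 0<=a<599 and 0<=b<499 and z>Z[a,b]: Z[a:a+2,b:b+2]=z;H[a:a+2,b:b+2]=i
save(H,"top1.png",1)
E
```

```text
side (386, 330) [ 510. -184.   31.]
side (397, 350) [ 504. -267.   38.]
side (405, 384) [ 480. -369.   35.]
side (443, 340) [ 615. -216.    6.]
side (458, 354) [ 621. -273.    8.]
side (463, 379) [ 598. -350.    6.]
side (400, 308) [ 556. -140.   49.]
side (457, 296) [ 679. -137.   54.]
side (477, 325) [ 666. -255.   51.]
side (505, 370) [ 654. -396.   41.]
side (383, 412) [ 427. -408.   16.]
side (300, 300) [ 352. -164.  112.]
side (323, 228) [515. 309.  48.]
side (373, 190) [674. 384. 104.]
side (383, 240) [628. 179.  53.]
side (397, 253) [634.  92.  55.]
side (412, 266) [644.  23.  54.]
side (322, 262) [487. 206.   4.]
side (335, 290) [474.  52.   9.]
side (345, 220) [598. 395.  26.]
scene (463, 240) [ 482. -360.   30.]
scene (444, 253) [ 500. -255.   30.]
scene (430, 266) [ 506. -173.   30.]
scene (430, 243) [ 577. -334.    8.]
scene (410, 253) [ 607. -250.    4.]
scene (398, 263) [ 617. -191.    0.]
scene (404, 268) [552. -97.  46.]
scene (363, 258) [675. -95.  47.]
scene (384, 243) [ 673. -213.   40.]
scene (485, 256) [ 352. -155.  108.]
scene (405, 318) [471.  53.   6.]
scene (375, 355) [471. 205.  -2.]
scene (387, 377) [412. 259.   2.]
scene (370, 410) [397. 357.  -1.]
scene (312, 365) [515. 378.  83.]
scene (324, 358) [513. 340.  71.]
scene (335, 345) [517. 296.  73.]
scene (318, 318) [621. 205.  49.]
scene (332, 300) [635. 126.  49.]
scene (347, 287) [636.  56.  49.]
scene (382, 420) [353. 389.  21.]
scene (480, 257) [ 361. -147.  109.]
scene (485, 300) [321. -95.  20.]
scene (330, 400) [482. 373.  -2.]
```

View pics/top1.png

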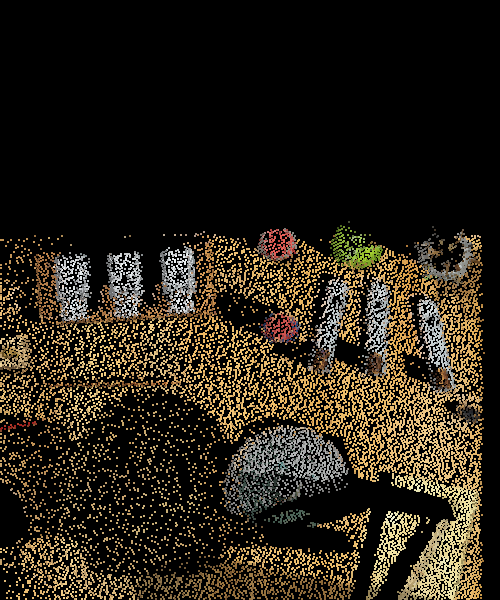

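The overhead plot shows everything where expected: rest centred near (630,120), opening toward −x, stand near (515,340), one brush at x≈473, and bars at y≈−180, −265 and −365. Next I'll move over the bars for precise wrist images.

drive_tool(deltas="0.27 0.29 0 -0.0385;0.27 0.29 0 -0.0385;0.27 0.29 0 -0.0385;0.27 0.3 0 0;0.27 0.3 0 0;0.27 0.3 0 0;0.27 0.3 0 0;0.27 0.3 0 0;0.27 0.3 0 0;0.27 0.3 0 0", gripper=0.3)

```text
t: 0.93
eef_pos: [492.8, -285.5, 231.5]
tcp_rot: [-3.141, 0.0, -0.0]
ft_force: [0.5, -1.5, -0.0]
opening: 0.699
grip_force: 0.0
```

drive_tool(deltas="0 0 0 0;0 0 0 0;0 0 0 0")

```text
t: 1.18
eef_pos: [491.6, -287.3, 231.4]
tcp_rot: [-3.142, 0.001, 0.001]
ft_force: [-0.9, -0.8, -0.0]
opening: 0.698
grip_force: 0.0
```

```bash
python3 - <<'E'
from h import *
im,d,X=cam("wrist"); save(im,"w1.png"); np.savez("w1.npz",im=im,d=d,X=X)
E
```

```text
(no output)
```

View pics/w1.png

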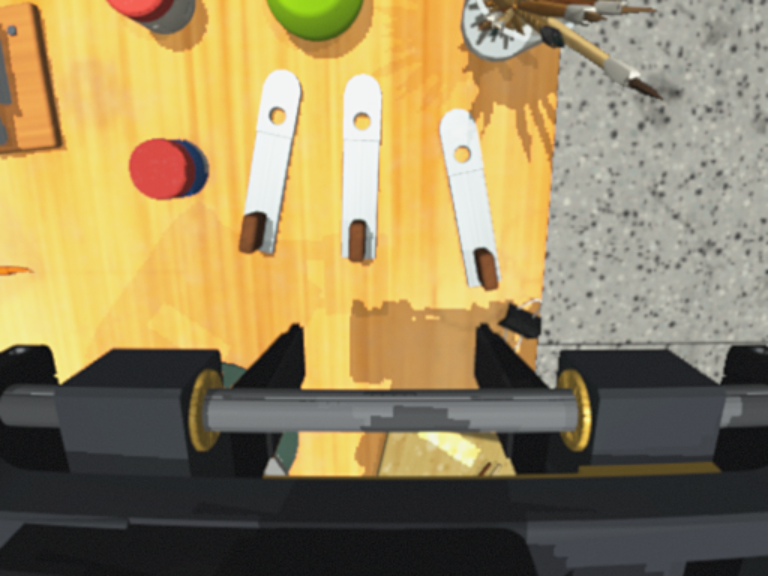

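The wrist view clearly shows three bars with eyes at (278,116), (362,122) and (462,154) and grips at (254,232), (357,241) and (486,268). I'll compute the bar poses by casting pixel rays onto the z=8 plane.

```bash
cat >> h.py <<'E'
def rays(name,s=None):
    from scipy.spatial.transform import Rotation as R
    p=env.camera_params(name)
    if name=="wrist":
        T=np.eye(4); T[:3,:3]=R.from_euler("xyz",s["tcp_rot"]).as_matrix(); T[:3,3]=s["eef_pos"]; W=T@np.array(p["mount"])
    else: W=np.linalg.inv(np.array(p["camera_from_world"]))
    K=np.array(p["mtx"])
    def proj(uv,z):
        n=cv2.undistortPoints(np.asarray(uv,float).reshape(-1,1,2),K,np.array([p["k1"],0,0,0.])).reshape(-1,2)
        D=np.c_[n,np.ones(len(n))]@W[:3,:3].T; o=W[:3,3]
        return (o+D*((z-o[2])/D[:,2:]))[:,:2]
    return proj
def wrist():
    s=env.state(); im,d,X=cam("wrist"); return s,im,d,X,rays("wrist",s)
def bars(s,im,d,X,proj,z0=0,ylim=(-600,600)):
    """bars lying with underside at z0: list of (x,y of eye, yaw, grip xy)"""
    hsv=cv2.cvtColor(im,cv2.COLOR_RGB2HSV); z=np.nan_to_num(X[...,2],nan=-99)
    m=((hsv[...,1]<60)&(hsv[...,2]>120)&(z>z0+1)&(z<z0+17)&(X[...,1]>ylim[0])&(X[...,1]<ylim[1])&(X[...,0]<790)).astype(np.uint8)
    cs,hi=cv2.findContours(m,cv2.RETR_CCOMP,cv2.CHAIN_APPROX_NONE); out=[]
    for i,c in enumerate(cs):
        if hi[0][i][3]>=0 or cv2.contourArea(c)<800: continue
        j=hi[0][i][2]; hs=[]
        while j>=0: hs.append(cs[j]); j=hi[0][j][0]
        hs=[h for h in hs if cv2.contourArea(h)>20]
        w=proj(c[:,0].astype(float),z0+8)
        if not hs: print("no hole",w.mean(0).round(1)); continue
        e=proj(max(hs,key=cv2.contourArea)[:,0],z0+8); e=(e.max(0)+e.min(0))/2
        near=w[np.linalg.norm(w-e,axis=1)<75]
        (cx,cy),(a,b),t=cv2.minAreaRect(near.astype(np.float32))
        P=cv2.boxPoints(((cx,cy),(a,b),t)); E=[P[1]-P[0],P[2]-P[1]]; L=max(E,key=np.linalg.norm)
        if L[0]<0: L=-L
        yaw=np.arctan2(L[1],L[0]); u=np.array([np.cos(yaw),np.sin(yaw)])
        out.append((e,yaw,e-90*u))
        lo=(w-e)@u; lat=(w-e)@np.array([-u[1],u[0]])
        print("eye",e.round(1),"yaw deg",np.degrees(yaw).round(2),"turn",(yaw/np.pi).round(4),"grip",(e-90*u).round(1),"tip/end",lo.max().round(1),lo.min().round(1),"lat",lat.min().round(1),lat.max().round(1))
    return out
E
python3 - <<'E'
from h import *
W=wrist();s,im,d,X,proj=W
bars(*W)
hsv=cv2.cvtColor(im,cv2.COLOR_RGB2HSV);z=X[...,2]
for c in[(254,222),(357,228),(486,258)]:
    u,v=c[0]/1.5,c[1]/1.5
    print("grip depth pt",X[int(v)-1:int(v)+2,int(u)-1:int(u)+2].reshape(-1,3).mean(0).round(1))
print("table z",np.nanmedian(z[150:190,150:180]))
E
```

```text
eye [ 570.6 -343.8] yaw deg 12.25 turn 0.0681 grip [ 482.7 -362.9] tip/end 34.0 -107.7 lat -14.5 13.9
eye [ 595.3 -266.2] yaw deg -2.46 turn -0.0137 grip [ 505.4 -262.4] tip/end 32.9 -107.9 lat -14.1 14.4
eye [ 599.2 -201. ] yaw deg -12.35 turn -0.0686 grip [ 511.3 -181.7] tip/end 34.6 -107.1 lat -14.9 14.6
grip depth pt [ 520.8 -187.2   39.4]
grip depth pt [ 516.1 -264.2   39.8]
grip depth pt [ 493.4 -361.    40. ]
table z 0.28875986994390246
```

The sizes fit: tip +34 mm, end −108 mm, width 28 mm, grip height 40 mm. Next I'll survey the rest, stand and brush from above.

drive_tool(deltas="0.03 0.41 0.05 0;0.03 0.41 0.05 0;0.03 0.41 0.05 0;0 0.41 0 0;0 0.41 0 0;0 0.41 0 0;0 0.41 0 0;0 0.41 0 0;0 0.41 0 0;0 0.41 0 0")

```text
t: 2.12
eef_pos: [500.6, 123.3, 246.9]
tcp_rot: [3.141, -0.0, -0.002]
ft_force: [0.2, 0.4, -0.3]
opening: 0.7
grip_force: 0.0
```

drive_tool(deltas="0 0.3 0 0;0 0.3 0 0;0 0 0 0;0 0 0 0;0 0 0 0")

```text
t: 2.53
eef_pos: [501.0, 181.5, 246.6]
tcp_rot: [3.141, 0.0, -0.001]
ft_force: [0.1, -0.3, 0.2]
opening: 0.704
grip_force: 0.0
```

```bash
python3 - <<'E'
from h import *
im,d,X=cam("wrist"); save(im,"w2.png"); s=env.state(); np.savez("w2.npz",im=im,d=d,X=X,p=s["eef_pos"],r=s["tcp_rot"]); print(s["eef_pos"],s["tcp_rot"])
E
```

```text
[501.01962424 181.28174841 246.62231857] [ 3.14130666e+00  1.91952138e-04 -1.72133983e-03]
```

View pics/w2.png

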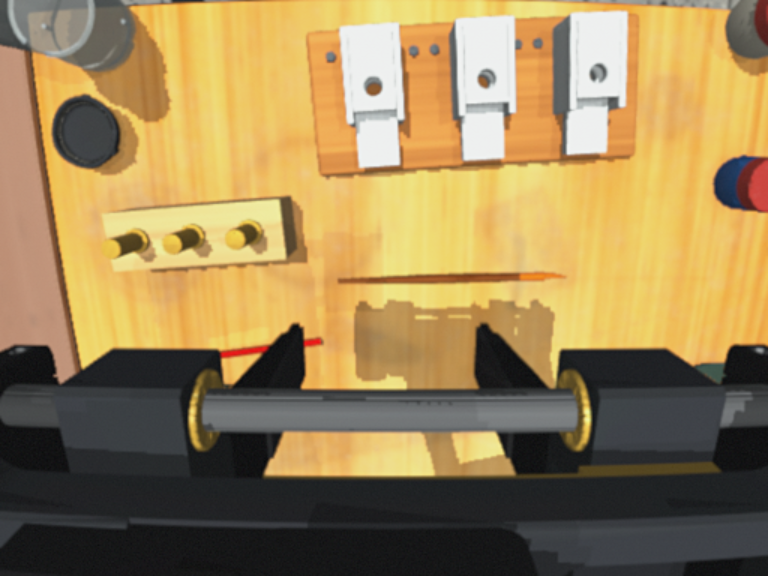

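The view shows the holes at (373,86), (486,78) and (598,72), pins at (125,244), (182,239) and (243,234), and a single brush along row ~278. I'll measure them.

```bash
python3 - <<'E'
from h import *
D=np.load("w2.npz"); im,d,X=D["im"],D["d"],D["X"]; s=dict(eef_pos=D["p"],tcp_rot=D["r"]); pj=rays("wrist",s)
g=im.astype(int); hsv=cv2.cvtColor(im,cv2.COLOR_RGB2HSV); z=X[...,2]
H=[]
for u,v in[(373,86),(486,78),(598,72)]:
    u=round(u/1.5);v=round(v/1.5);r=12
    b=hsv[v-r:v+r,u-r:u+r]; m=((b[...,1]>60)|(b[...,2]<150)).astype(np.uint8)
    n,l,st,c=cv2.connectedComponentsWithStats(m); k=l[r,r] or 1+st[1:,4].argmax()
    cs,_=cv2.findContours((l==k).astype(np.uint8),0,1)
    w=pj(cs[0][:,0]+[u-r,v-r],51.); mn,mx=w.min(0),w.max(0); e=(mn+mx)/2; H.append(e); print("hole",e.round(1),"size",(mx-mn).round(1),st[k,4],"z top",np.nanmedian(z[v-r:v-r+3,u-r:u+r]).round(1))
H=np.array(H); dv=H[0]-H[2]; print("spacing",np.linalg.norm(H[0]-H[1]),np.linalg.norm(H[1]-H[2]),"yaw deg",np.degrees(np.arctan2(-dv[0],dv[1])))
# bracket tops / sills / base rects
def rect(m,zz,n):
    cs,_=cv2.findContours(m.astype(np.uint8),0,1)
    for c in sorted(cs,key=cv2.contourArea)[::-1][:n]:
        w=pj(c[:,0].astype(float),zz); (cx,cy),(a,b),t=cv2.minAreaRect(w.astype(np.float32)); print("rect",round(cx,1),round(cy,1),round(a,1),round(b,1),round(t,2))
lo=hsv[...,1]<60
reg=(X[...,1]>-20)&(X[...,1]<270)&(X[...,0]>540)
print("tops");rect(lo&(z>46)&(z<58)&reg,51,3)
print("sills");rect(lo&(z>27)&(z<37)&reg,32,3)
print("base");rect((z>6)&(z<60)&reg&(hsv[...,2]>40)&(np.arange(512)[None]<440),12,1)
print("pins");m=(z>75)&(z<95)&(X[...,1]>250)&(X[...,0]<600)
cs,_=cv2.findContours(m.astype(np.uint8),0,1)
for c in cs:
    if cv2.contourArea(c)>8: w=pj(c[:,0].astype(float),84);print("pin",((w.min(0)+w.max(0))/2).round(1),(w.max(0)-w.min(0)).round(1))
print("stand");rect((z>38)&(z<52)&(X[...,1]>250)&(X[...,1]<440)&(X[...,0]<600),46,1)
print("brush");m=np.zeros(z.shape,bool); 
bb=(X[...,0]>440)&(X[...,0]<505)&(X[...,1]>0)&(X[...,1]<245)&(np.arange(384)[:,None]<205)&((z>4)|(hsv[...,2]<140)|(hsv[...,1]>190)); rect(bb,5,2)
E
```

```text
hole [625.5 192.4] size [11.1 11.6] 106 z top 51.1
hole [631.3 112.8] size [12.  10.7] 92 z top 51.0
hole [636.8  31.6] size [10.1  7.2] 39 z top 50.9
spacing 79.76707363467027 81.4554039018073 yaw deg 3.999789359780218
tops
rect 634.6 193.0 64.6 41.2 3.7
rect 639.4 114.1 65.1 41.4 3.85
rect 644.6 34.6 65.1 42.7 4.06
sills
rect 629.1 35.6 97.5 40.0 11.1
rect 622.4 114.5 92.8 38.5 3.61
rect 590.8 190.3 39.9 37.3 3.67
base
rect 626.8 112.9 111.9 259.1 3.7
pins
pin [517.9 374.6] [16.  19.3]
pin [520.2 330.4] [14.7 17.6]
pin [523.  285.7] [14.6 16.9]
stand
rect 519.9 332.1 47.2 142.1 3.66
brush
rect 474.8 127.6 8.7 197.5 1.52
rect 477.0 26.3 0.0 0.0 0.0
```

Measurements agree: holes about 80 mm apart, rest yaw ≈ 3.75°, middle hole (631.0, 113.3), pins at (518,374.6), (520.2,330.4) and (523,285.7), brush centre (474.8,127.6). Next is the bar at y=−182: go over it, check it hasn't moved, then grasp.

drive_tool(deltas="0.01 -0.4 -0.05 -0.0385;0.01 -0.4 -0.05 -0.03;0.01 -0.4 -0.05 0;0.01 -0.4 -0.05 0;0.01 -0.4 -0.05 0;0.01 -0.4 -0.05 0;0.01 -0.4 -0.05 0;0.01 -0.4 -0.05 0;0.02 -0.4 -0.05 0;0 -0.03 0 0")

```text
t: 3.42
eef_pos: [510.0, -187.2, 200.9]
tcp_rot: [3.141, -0.0, -0.222]
ft_force: [0.3, 0.3, -0.2]
opening: 0.697
grip_force: 0.0
```

drive_tool(deltas="0 0 0 0;0 0 0 0;0 0 0 0")

```text
t: 3.67
eef_pos: [510.4, -179.9, 201.9]
tcp_rot: [-3.142, 0.0, -0.215]
ft_force: [-0.4, -0.4, -0.0]
opening: 0.701
grip_force: 0.0
```

```bash
python3 - <<'E'
from h import *
W=wrist();print(W[0]["eef_pos"].round(1),W[0]["tcp_rot"].round(4));bars(*W)
E
```

```text
[ 510.4 -179.9  201.9] [-3.1415e+00  1.0000e-04 -2.1550e-01]
eye [ 570.8 -343.4] yaw deg 12.25 turn 0.0681 grip [ 482.8 -362.5] tip/end 33.7 -107.6 lat -14.9 14.0
eye [ 599.4 -200.7] yaw deg -12.83 turn -0.0713 grip [ 511.7 -180.7] tip/end 34.4 -107.2 lat -14.1 13.5
eye [ 594.7 -265.7] yaw deg -3.19 turn -0.0177 grip [ 504.8 -260.7] tip/end 34.1 -106.9 lat -14.4 14.6
```

drive_tool(deltas="0.01 -0.01 -0.4 -0.001;0 0 -0.4 0;0 0 -0.4 0;0 0 -0.3 0;0 0 -0.14 0;0 0 -0.1 0;0 0 0 0;0 0 0 0")

```text
t: 4.38
eef_pos: [512.2, -180.9, 28.2]
tcp_rot: [3.141, -0.0, -0.217]
ft_force: [-0.7, 0.4, 0.5]
opening: 0.697
grip_force: 0.0
```

drive_tool(deltas="0 0 0 0;0 0 0 0;0 0 0 0;0 0 0 0;0 0 0 0;0 0 0 0;0 0 0 0;0 0 0 0", gripper=1)

```text
t: 5.05
eef_pos: [511.8, -181.4, 27.7]
tcp_rot: [3.141, 0.0, -0.219]
ft_force: [-0.0, -0.2, 0.5]
opening: 0.195
grip_force: 0.0
```

drive_tool(deltas="0 0 0.1 0;0 0 0.2 0;0 0 0.2 0;0 0 0.2 0;0 0 0 0;0 0 0 0;0 0 0 0")

```text
t: 5.63
eef_pos: [511.5, -181.2, 97.4]
tcp_rot: [-3.142, 0.0, -0.218]
ft_force: [-0.2, -0.6, 0.0]
opening: 0.127
grip_force: 30.0
```

```bash
python3 - <<'E'
from h import *
s,im,d,X,pj=wrist();z=X[...,2]; print(s["eef_pos"].round(1),s["tcp_rot"].round(4)); save(im,"g1.png",1.2)
for v in range(5,200,20): print(v, X[v,256].round(0), im[v,256])
E
```

```text
[ 511.5 -181.2   97.4] [-3.1416e+00  5.0000e-04 -2.1840e-01]
5 [ 655. -211.   -1.] [234 172  83]
25 [ 625. -205.   68.] [240 241 241]
45 [ 615. -202.   68.] [240 241 241]
65 [ 614. -201.   -1.] [245 187  99]
85 [ 594. -198.   67.] [222 186 146]
105 [ 584. -195.   68.] [238 242 241]
125 [ 573. -193.   69.] [236 241 240]
145 [ 562. -190.   68.] [234 240 239]
165 [ 550. -188.   68.] [231 238 237]
185 [ 538. -185.   69.] [227 235 234]
```

View pics/g1.png

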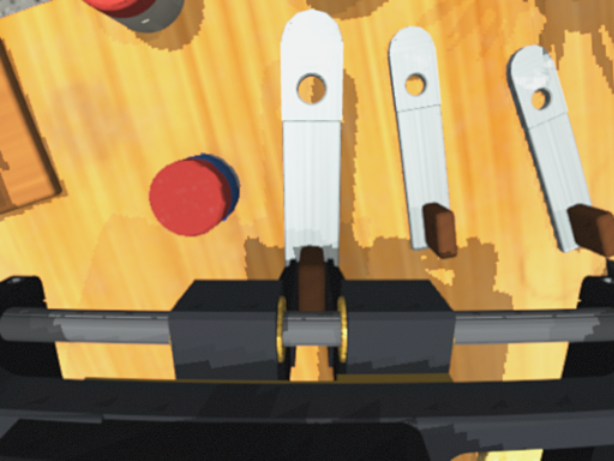

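The gripper holds the bar level (bar down the picture centre, eye at (312,88)). It sits about 9 mm lower in the fingers than planned because the fingers were still closing when I lifted. I'll carry it to bracket 3 (right), raised and turned to 3.75°.

drive_tool(deltas="0 0 0.2 0;-0.05 0.2 0.1 0.03;-0.1 0.35 0 0.03;-0.1 0.35 0 0.0304;-0.1 0.35 0 0;-0.1 0.35 0 0;0 0.3 0 0;0 0.14 0 0;0 0 0 0;0 0 0 0")

```text
t: 6.52
eef_pos: [466.6, 23.1, 127.0]
tcp_rot: [-3.142, 0.001, 0.067]
ft_force: [0.2, 0.2, -1.0]
opening: 0.125
grip_force: 30.0
```

drive_tool(deltas="0 0 0 0;0 0 0 0")

```text
t: 6.68
eef_pos: [466.8, 21.8, 127.3]
tcp_rot: [3.142, 0.001, 0.064]
ft_force: [-0.3, -0.7, -1.3]
opening: 0.127
grip_force: 30.0
```

```bash
cat >> h.py <<'E'
def held(z0,ang=3.75):
    """held bar: eye offset from TCP along/lateral to rest axis, and top height"""
    W=wrist(); s,im,d,X,pj=W; print("tcp",s["eef_pos"].round(1),s["tcp_rot"].round(4))
    m=(np.linalg.norm(X[...,:2]-s["eef_pos"][:2],axis=-1)<140)
    z=X[...,2]; mm=m&(z>z0)&(z<z0+20)&(cv2.cvtColor(im,cv2.COLOR_RGB2HSV)[...,1]<40); 
    for a,b in((40,70),(70,105),(105,130)):
        r=np.linalg.norm(X[...,:2]-s["eef_pos"][:2],axis=-1); q=mm&(r>a)&(r<b); print("top z at",a,b,np.nanmedian(z[q]).round(1) if q.any() else None)
    t=np.nanmedian(z[mm]); W[3][~m]=np.nan
    return s,bars(s,im,d,W[3],pj,z0=t-8)
E
python3 - <<'E'
from h import *
s,b=held(80)
E
```

```text
tcp [466.8  21.8 127.3] [3.1416e+00 7.0000e-04 6.4500e-02]
top z at 40 70 98.6
top z at 70 105 98.6
top z at 105 130 98.7
eye [556.9  27.7] yaw deg 3.41 turn 0.0189 grip [467.1  22.3] tip/end 34.0 -85.8 lat -14.4 13.9
```

drive_tool(deltas="0 0.006 -0.3 0.0005;0 0 -0.2 0;0 0 -0.07 0;0 0 0 0;0 0 0 0;0.1 0.0065 0 0;0.1 0.0065 0 0;0.1 0.0065 0 0;0.1 0.0065 0 0;0 0 0 0")

```text
t: 7.57
eef_pos: [509.4, 25.9, 71.0]
tcp_rot: [3.141, -0.003, 0.067]
ft_force: [0.4, -0.1, -2.1]
opening: 0.123
grip_force: 30.0
```

drive_tool(deltas="0.08 0.005 0 0;0.08 0.005 0 0;0.08 0.005 0 0;0.08 0.005 0 0;0 0 0 0;0 0 0 0")

```text
t: 8.07
eef_pos: [539.0, 27.9, 70.5]
tcp_rot: [3.142, 0.0, 0.067]
ft_force: [0.1, 0.7, -1.4]
opening: 0.125
grip_force: 30.0
```

```bash
python3 - <<'E'
from h import *
s=env.state(); print(s["eef_pos"].round(2),s["tcp_rot"].round(4),s["ft_force"].round(1),s["moment"].round(2)); im,d,X=cam("wrist"); save(im,"i1.png",1.2)
E
```

```text
[539.04  27.92  70.51] [3.1415e+00 1.0000e-04 6.7300e-02] [ 0.1  0.7 -1.4] [-0.02  0.04 -0.01]
```

View pics/i1.png

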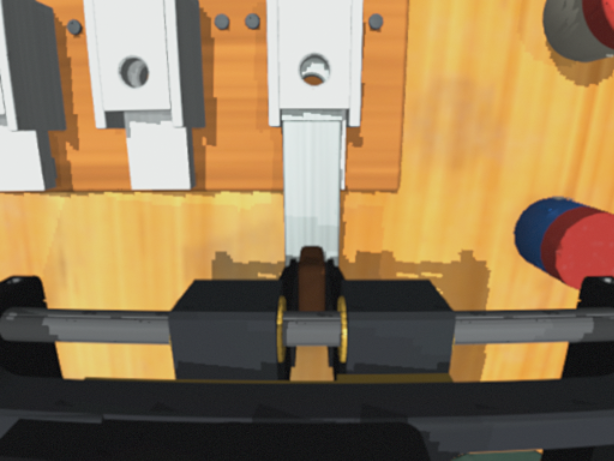

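The bar is inside bracket 3 with its eye nearly under the hole (315,70). I'll push the last bit gently against the end wall.

drive_tool(deltas="0.03 0.002 0 0;0.03 0.002 0 0;0.02 0.0013 0 0;0.01 0.0007 0 0;0 0 0 0;0 0 0 0")

```text
t: 8.62
eef_pos: [546.7, 28.6, 70.3]
tcp_rot: [-3.141, 0.003, 0.067]
ft_force: [-4.2, -0.1, -1.6]
opening: 0.127
grip_force: 30.0
```

drive_tool(deltas="0.01 0.0007 0 0;0 0 0 0;0.01 0.0007 0 0;0 0 0 0")

```text
t: 8.95
eef_pos: [546.9, 28.7, 70.0]
tcp_rot: [-3.141, 0.007, 0.067]
ft_force: [-14.2, -1.8, 3.8]
opening: 0.128
grip_force: 30.0
```

The wall contact is clear (14 N at x≈546.9, where it should be). I'll relax, release and rise, then go to the pins, turned +90° so the jaws close across the stand.

drive_tool(deltas="-0.02 -0.0013 -0.01 0;0 0 0 0;0 0 0 0")

```text
t: 9.2
eef_pos: [546.7, 28.5, 69.4]
tcp_rot: [-3.141, 0.003, 0.067]
ft_force: [-6.7, -1.0, 0.0]
opening: 0.126
grip_force: 30.0
```

drive_tool(deltas="0 0 0 0;0 0 0 0;0 0 0 0;0 0 0 0;0 0 0 0;0 0 0.2 0;0 0 0.3 0;0 0 0.3 0;0 0 0.2 0;0 0 0 0", gripper=0.5)

```text
t: 10.03
eef_pos: [549.5, 28.5, 173.7]
tcp_rot: [3.141, -0.007, 0.067]
ft_force: [-0.6, 0.7, 0.5]
opening: 0.502
grip_force: 0.0
```

drive_tool(deltas="-0.03 0.35 0.05 0.0385;-0.03 0.35 0.05 0.0385;-0.03 0.35 0.05 0.0385;-0.03 0.35 0 0.0385;-0.03 0.35 0 0.0385;-0.03 0.35 0 0.0385;0 0.35 0 0.0385;0 0.12 0 0.0385;0 0 0 0.0385;0 0 0 0.0385")

```text
t: 10.87
eef_pos: [529.4, 286.7, 183.7]
tcp_rot: [-3.141, 0.0, 1.285]
ft_force: [1.1, -0.5, 0.2]
opening: 0.498
grip_force: 0.0
```

drive_tool(deltas="0 0 0 0.0385;0 0 0 0.0385;0 0 0 0.038;0 0 0 0;0 0 0 0")

```text
t: 11.28
eef_pos: [529.8, 285.4, 184.1]
tcp_rot: [-3.141, 0.0, 1.634]
ft_force: [-0.0, 0.3, -0.4]
opening: 0.502
grip_force: 0.0
```

```bash
cat >> h.py <<'E'
def pins():
    s,im,d,X,pj=wrist(); z=X[...,2]; print("tcp",s["eef_pos"].round(1),s["tcp_rot"].round(4))
    m=(z>72)&(z<95)&(X[...,1]>250)&(X[...,1]<420)&(X[...,0]>480)&(X[...,0]<560)&(np.arange(384)[:,None]<330)
    cs,_=cv2.findContours(m.astype(np.uint8),0,1)
    # top face: saturation/height filter by points within 3mm of 84
    for c in cs:
        if cv2.contourArea(c)<15: continue
        k=np.zeros(z.shape,np.uint8); cv2.drawContours(k,[c],-1,1,-1); q=(k>0)&(abs(z-84)<2.5)
        v,u=np.nonzero(q); w=pj(np.c_[u,v].astype(float),84.); print("pin",((w.min(0)+w.max(0))/2).round(1),(w.max(0)-w.min(0)).round(1),len(w))
    return s,im,d,X,pj
E
python3 - <<'E'
from h import *
s,im,d,X,pj=pins(); save(im,"p1.png",1.2)
E
```

```text
tcp [529.8 285.4 184.1] [-3.1412e+00  2.0000e-04  1.6342e+00]
pin [522.4 287.9] [14.4 14.1] 230
pin [519.4 332.9] [14.5 14.5] 254
pin [516.2 377.7] [14.1 13.6] 276
```

View pics/p1.png

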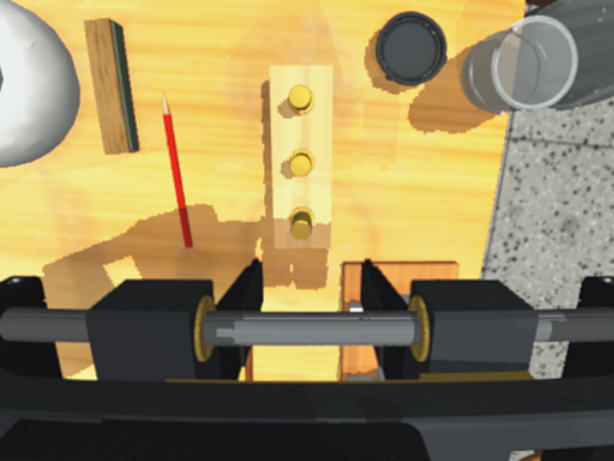

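Pins measure 14–15 mm across and line up (tops at (300,97), (300,160), (300,222) in the picture). I'll grasp the nearest one at (522.4, 287.9).

drive_tool(deltas="-0.074 0.025 -0.2 0;0 0 0 0;0 0 0 0;0 0 -0.4 0;0 0 -0.34 0;0 0 -0.2 0;0 0 0 0;0 0 0 0")

```text
t: 12.0
eef_pos: [522.8, 288.0, 70.9]
tcp_rot: [-3.141, 0.0, 1.637]
ft_force: [0.2, 1.1, 0.6]
opening: 0.496
grip_force: 0.0
```

drive_tool(deltas="0 0 0 0;0 0 0 0;0 0 0 0;0 0 0 0;0 0 0 0;0 0 0 0;0 0 0 0;0 0 0 0;0 0 0 0;0 0 0 0", gripper=1)

```text
t: 12.83
eef_pos: [522.6, 288.1, 71.2]
tcp_rot: [3.141, -0.0, 1.638]
ft_force: [-1.2, -0.7, 5.9]
opening: 0.153
grip_force: 30.0
```

drive_tool(deltas="0 0 0.05 0;0 0 0.1 0;0 0 0.2 0;0 0 0.2 0;0 0 0.1 0;0 0 0 0;0 0 0 0")

```text
t: 13.42
eef_pos: [522.4, 288.0, 135.9]
tcp_rot: [3.141, -0.0, 1.638]
ft_force: [1.2, 0.6, -1.1]
opening: 0.153
grip_force: 30.0
```

drive_tool(deltas="0.162 -0.364 0 0;0.162 -0.364 0 0;0.162 -0.364 0 0;0.162 -0.364 0 0;0.162 -0.364 0 0;0.162 -0.364 0 0;0.165 -0.364 0 0;0 0 0 0;0 0 0 0;0 0 0 0")

```text
t: 14.25
eef_pos: [635.4, 33.2, 134.4]
tcp_rot: [-3.139, -0.0, 1.637]
ft_force: [-0.2, 1.1, -0.1]
opening: 0.153
grip_force: 30.0
```

```bash
python3 - <<'E'
from h import *
s,im,d,X,pj=wrist(); print(s["eef_pos"].round(2)); save(im[100:],"h1.png",1.5)
E
```

```text
[635.43  33.22 134.38]
```

View pics/h1.png

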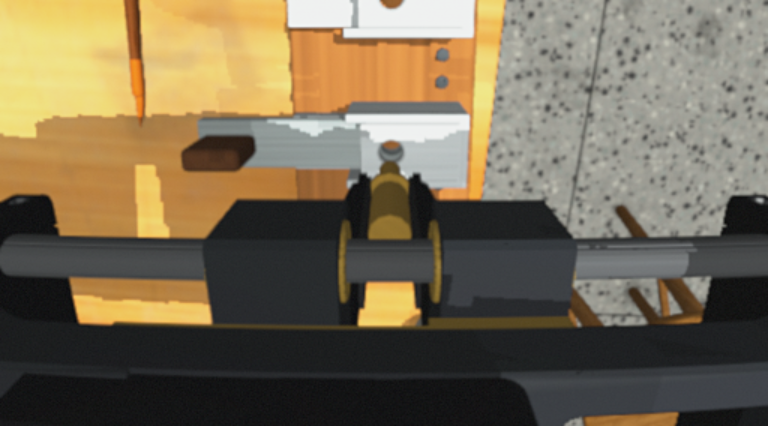

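The pin is above bracket 3. The hole shows just beyond the pin tip at (391,152), well lined up across. I'll check its world position.

```bash
python3 - <<'E'
from h import *
s,im,d,X,pj=wrist(); print(s["eef_pos"].round(2)); print(pj([[391/1.5,152/1.5+100],[391/1.5,141/1.5+100]],51), im[195:212,261].tolist())
E
```

```text
[635.41  33.9  134.73]
[[636.59333516  33.69378615]
 [636.18144438  39.72315697]] [[146, 96, 55], [152, 98, 48], [153, 98, 50], [154, 100, 56], [139, 100, 71], [113, 99, 90], [88, 91, 91], [79, 84, 84], [90, 96, 93], [110, 117, 115], [126, 133, 131], [121, 126, 123], [105, 99, 89], [90, 75, 47], [88, 70, 29], [89, 71, 33], [88, 70, 33]]
```

drive_tool(deltas="0.003 0.002 -0.1 0;0 0 -0.05 0;0 0 0 0;0 0 0 0")

```text
t: 14.68
eef_pos: [636.1, 33.9, 120.0]
tcp_rot: [-3.141, -0.0, 1.639]
ft_force: [0.1, 0.5, -1.3]
opening: 0.151
grip_force: 30.0
```

The hole is confirmed at (636.4, 33.5), so I'll insert.

drive_tool(deltas="0.002 -0.002 -0.08 0;0 0 -0.08 0;0 0 -0.08 0;0 0 0 0")

```text
t: 15.02
eef_pos: [635.8, 33.2, 94.6]
tcp_rot: [-3.139, -0.0, 1.638]
ft_force: [1.1, -0.7, -0.6]
opening: 0.151
grip_force: 30.0
```

drive_tool(deltas="0 0 -0.06 0;0 0 -0.06 0;0 0 -0.04 0;0 0 -0.02 0;0 0 0 0;0 0 0 0")

```text
t: 15.52
eef_pos: [636.7, 33.2, 78.6]
tcp_rot: [3.142, 0.0, 1.638]
ft_force: [0.4, -0.4, -0.9]
opening: 0.155
grip_force: 30.0
```

Nearly down with no resistance. I'll finish with small steps until the collar touches.

drive_tool(deltas="0 0 -0.02 0;0 0 -0.01 0;0 0 0 0;0 0 0 0")

```text
t: 15.85
eef_pos: [636.8, 33.2, 76.2]
tcp_rot: [3.141, 0.0, 1.638]
ft_force: [-0.2, -0.0, 3.8]
opening: 0.151
grip_force: 30.0
```

drive_tool(deltas="0 0 -0.01 0;0 0 0 0;0 0 -0.01 0;0 0 0 0")

```text
t: 16.18
eef_pos: [636.9, 33.2, 76.0]
tcp_rot: [3.14, 0.0, 1.638]
ft_force: [-7.6, 0.6, 23.3]
opening: 0.151
grip_force: 30.0
```

The collar seated with 23 N at the expected height. I'll release and go to the next bar, at (505,−261).

drive_tool(deltas="0 0 0.01 0;0 0 0 0;0 0 0 0;0 0 0 0;0 0 0 0;0 0 0 0;0 0 0.2 0;0 0 0.4 0;0 0 0.4 0;0 0 0.2 0", gripper=0.5)

```text
t: 17.02
eef_pos: [637.6, 33.1, 198.9]
tcp_rot: [3.137, 0.0, 1.638]
ft_force: [-0.7, 1.0, 0.7]
opening: 0.502
grip_force: 0.0
```

drive_tool(deltas="-0.16 -0.35 0 -0.038;-0.16 -0.35 0 -0.038;-0.16 -0.35 0 -0.038;-0.16 -0.35 0 -0.038;-0.16 -0.35 0 -0.038;-0.16 -0.35 0 -0.038;-0.16 -0.35 0 -0.038;-0.16 -0.35 0 -0.038;-0.04 -0.14 0 -0.038;0 0 0 -0.038")

```text
t: 17.85
eef_pos: [503.4, -264.0, 194.5]
tcp_rot: [3.141, 0.0, 0.435]
ft_force: [0.5, 0.6, -0.4]
opening: 0.499
grip_force: 0.0
```

drive_tool(deltas="0 0 0 -0.038;0 0 0 -0.038;0 0 0 -0.038;0 0 0 -0.038;0 0 0 -0.006;0 0 0 0;0 0 0 0")

```text
t: 18.43
eef_pos: [504.6, -260.8, 194.6]
tcp_rot: [3.142, 0.0, -0.049]
ft_force: [0.3, 0.5, 0.7]
opening: 0.503
grip_force: 0.0
```

```bash
python3 - <<'E'
from h import *
W=wrist();print(W[0]["eef_pos"].round(1),W[0]["tcp_rot"].round(4),W[0]["tcp_rot"][2]/np.pi);bars(*W)
E
```

```text
[ 504.6 -260.8  194.6] [ 3.1415e+00  1.0000e-04 -4.8600e-02] -0.015461728170663732
eye [ 570.8 -343.2] yaw deg 12.34 turn 0.0686 grip [ 482.8 -362.4] tip/end 33.5 -107.3 lat -15.2 13.7
eye [ 595.3 -265.9] yaw deg -2.26 turn -0.0126 grip [ 505.3 -262.4] tip/end 33.9 -107.2 lat -13.7 13.9
```

drive_tool(deltas="0.006 -0.012 -0.4 0;0 0 -0.4 0;0 0 -0.4 0;0 0 -0.3 0;0 0 -0.16 0;0 0 0 0;0 0 0 0;0 0 0 0")

```text
t: 19.15
eef_pos: [505.8, -262.3, 29.8]
tcp_rot: [3.141, -0.001, -0.051]
ft_force: [0.4, -0.0, -0.4]
opening: 0.501
grip_force: 0.0
```

drive_tool(deltas="0 0 0 0;0 0 0 0;0 0 0 0;0 0 0 0;0 0 0 0;0 0 0 0;0 0 0 0;0 0 0 0;0 0 0 0;0 0 0 0", gripper=1)

```text
t: 19.98
eef_pos: [505.3, -262.1, 28.8]
tcp_rot: [3.141, -0.0, -0.052]
ft_force: [-1.2, 1.5, 5.2]
opening: 0.126
grip_force: 30.0
```

drive_tool(deltas="0 0 0.1 0;0 0 0.2 0;0 0 0.3 0;0 0 0.3 0;0 0 0.2 0;0 0 0 0;0 0 0 0")

```text
t: 20.57
eef_pos: [505.3, -262.1, 139.6]
tcp_rot: [3.141, -0.002, -0.052]
ft_force: [0.0, 0.0, -2.2]
opening: 0.122
grip_force: 30.0
```

drive_tool(deltas="-0.044 0.364 0 0.02;-0.044 0.364 0 0.0174;-0.044 0.364 0 0;-0.044 0.364 0 0;-0.044 0.364 0 0;-0.044 0.364 0 0;-0.044 0.364 0 0;-0.044 0.364 0 0;-0.044 0.364 0 0;-0.044 0.364 0 0")

```text
t: 21.4
eef_pos: [460.0, 103.6, 137.4]
tcp_rot: [3.141, 0.003, 0.065]
ft_force: [2.2, -0.2, -1.2]
opening: 0.122
grip_force: 30.0
```

drive_tool(deltas="0 0 0 0;0 0 0 0;0 0 0 0;0 0 0 0")

```text
t: 21.73
eef_pos: [461.1, 101.1, 138.1]
tcp_rot: [3.141, 0.001, 0.064]
ft_force: [-1.1, -0.6, -1.3]
opening: 0.12
grip_force: 30.0
```

```bash
python3 - <<'E'
from h import *
s,b=held(105)
E
```

```text
tcp [461.1 101.1 138.1] [3.1414e+00 1.2000e-03 6.4200e-02]
top z at 40 70 117.1
top z at 70 105 117.0
top z at 105 130 117.0
eye [550.6 106.8] yaw deg 3.87 turn 0.0215 grip [460.8 100.7] tip/end 34.3 -82.3 lat -14.0 14.2
```

drive_tool(deltas="0 0.012 -0.3 0;0 0 -0.3 0;0 0 -0.156 0;0 0 0 0;0 0 0 0;0.1 0.0065 0 0;0.1 0.0065 0 0;0.1 0.0065 0 0;0.1 0.0065 0 0;0 0 0 0")

```text
t: 22.62
eef_pos: [499.2, 105.6, 63.0]
tcp_rot: [3.141, 0.008, 0.065]
ft_force: [-15.7, -1.0, 4.1]
opening: 0.125
grip_force: 30.0
```

drive_tool(deltas="0.08 0.0052 0 0;0.08 0.0052 0 0;0.08 0.0052 0 0;0.08 0.0052 0 0;0 0 0 0;0 0 0 0")

```text
t: 23.12
eef_pos: [534.6, 107.9, 63.7]
tcp_rot: [3.142, -0.002, 0.065]
ft_force: [-0.4, 0.5, -0.0]
opening: 0.004
grip_force: 0.0
```

drive_tool(deltas="0.03 0.002 0 0;0.03 0.002 0 0;0.02 0.0013 0 0;0.01 0.0007 0 0;0 0 0 0;0 0 0 0")

```text
t: 23.62
eef_pos: [542.2, 108.5, 63.0]
tcp_rot: [3.141, 0.0, 0.065]
ft_force: [-0.4, 0.1, 0.4]
opening: 0.004
grip_force: 0.0
```

The bar caught and slipped out of the jaws. I'll look at where it is now.

drive_tool(deltas="0 0 0.3 0;0 0 0.3 0;-0.2 0 0.3 0;-0.3 0 0.2 0;-0.2 0 0.2 0;0 0 0 0;0 0 0 0;0 0 0 0")

```text
t: 24.28
eef_pos: [472.7, 108.5, 192.8]
tcp_rot: [3.141, -0.001, 0.065]
ft_force: [0.3, 0.0, 0.4]
opening: 0.007
grip_force: 0.0
```

```bash
python3 - <<'E'
from h import *
W=wrist(); print(W[0]["eef_pos"].round(1)); save(W[1],"f1.png",1.4)
np.savez("f1.npz",X=W[3],im=W[1])
bars(*W,z0=30)
E
```

```text
[472.7 108.5 192.8]
eye [609.9 114. ] yaw deg 3.73 turn 0.0207 grip [520.1 108.2] tip/end 6.1 -76.2 lat -18.5 12.9
no hole [577.7  33.6]
no hole [591.1 189. ]
```

View pics/f1.png

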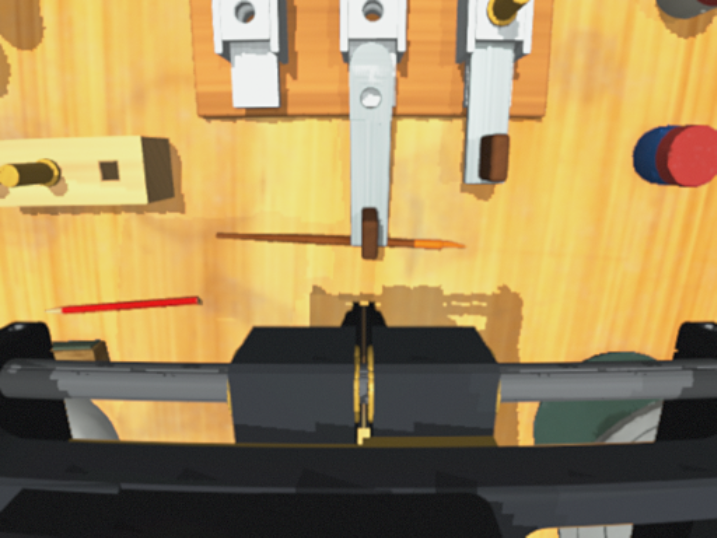

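The bar's nose is in the mouth of bracket 2, with its tail hanging toward the brush. I'll measure its tilt from the depth.

```bash
python3 - <<'E'
from h import *
D=np.load("f1.npz");X=D["X"];im=D["im"]
for v in range(25,190,6):
    for u in (256,264,): print((u,v),X[v,u].round(1),im[v,u],end="  ")
    print()
E
```

```text
(256, 25) [615.9 120.7  50.8] [242 243 242]  (264, 25) [616.5 113.7  50.3] [241 243 242]  
(256, 31) [615.1 120.8  32.3] [164 168 168]  (264, 31) [611.6 113.3  49.7] [222 229 228]  
(256, 37) [606.7 120.1  47. ] [215 225 222]  (264, 37) [606.9 113.   48.4] [216 224 221]  
(256, 43) [601.7 119.8  46.9] [215 222 221]  (264, 43) [602.1 112.7  46.9] [214 222 221]  
(256, 49) [596.9 119.5  45. ] [232 236 235]  (264, 49) [597.5 112.3  44.2] [232 236 234]  
(256, 55) [592.  119.2  43.4] [208 218 215]  (264, 55) [592.1 112.   45.7] [232 235 234]  
(256, 61) [586.7 118.9  44.2] [211 220 218]  (264, 61) [nan nan nan] [205 218 217]  
(256, 67) [581.8 118.6  41.2] [207 219 217]  (264, 67) [583.6 111.2  31.3] [217 220 219]  
(256, 73) [576.4 118.3  42. ] [205 217 216]  (264, 73) [578.  110.8  31.6] [241 242 242]  
(256, 79) [571.4 118.   38.8] [209 219 218]  (264, 79) [572.  110.5  37.1] [211 221 219]  
(256, 85) [566.  117.7  37.3] [194 209 204]  (264, 85) [566.5 110.1  37.5] [210 220 218]  
(256, 91) [560.7 117.4  35. ] [207 218 216]  (264, 91) [561.1 109.7  36.3] [206 217 215]  
(256, 97) [555
[... 775 characters left out ...]
264, 145) [508.2 105.9  23.7] [200 213 209]  
(256, 151) [501.5 113.8  23.9] [204 220 217]  (264, 151) [503.6 105.8  36.2] [71 45 29]  
(256, 157) [494.8 113.4  20.9] [198 212 209]  (264, 157) [499.9 105.8  51.5] [85 55 34]  
(256, 163) [488.3 113.   20.1] [197 209 207]  (264, 163) [494.4 105.4  53.3] [110  69  41]  
(256, 169) [481.5 112.6  18.5] [197 209 207]  (264, 169) [488.5 105.   52.5] [114  72  45]  
(256, 175) [474.4 112.2  15.5] [165 158 148]  (264, 175) [482.4 104.6  51.4] [112  72  45]  
(256, 181) [464.2 111.7   0.5] [244 211 111]  (264, 181) [476.1 104.1  50. ] [112  73  46]  
(256, 187) [4.572e+02 1.113e+02 3.000e-01] [240 211 111]  (264, 187) [458.  102.1   1.4] [243 192  91]
```

The bar is pitched nose-up by about 13°, with its nose against the upper ear and its grip top at (487, 105, 52). I'll regrasp it, back it out, lay it flat on the free table where it came from, and grasp it again cleanly.

drive_tool(deltas="0.155 -0.033 -0.1 0;0 0 0 0;0 0 0 0;0 0 -0.3 0;0 0 -0.3 0;0 0 -0.3 0;0 0 -0.3 0;0 0 -0.18 0;0 0 0 0;0 0 0 0", gripper=0.5)

```text
t: 25.17
eef_pos: [487.2, 105.2, 44.6]
tcp_rot: [3.141, 0.003, 0.065]
ft_force: [-0.1, -0.4, 0.7]
opening: 0.496
grip_force: 0.0
```

drive_tool(deltas="0 0 0 0;0 0 0 0;0 0 0 0;0 0 0 0;0 0 0 0;0 0 0 0;0 0 0 0;0 0 0 0;0 0 0 0;0 0 0 0", gripper=1)

```text
t: 26.0
eef_pos: [487.9, 105.2, 45.3]
tcp_rot: [3.141, -0.0, 0.065]
ft_force: [-0.6, 0.2, 5.4]
opening: 0.123
grip_force: 30.0
```

drive_tool(deltas="0 0 0.05 0;-0.05 0 0.05 0;-0.1 0 0.1 0;-0.1 0 0.2 0;-0.1 0 0.2 0;0 0 0.2 0;0 0 0 0;0 0 0 0")

```text
t: 26.67
eef_pos: [452.8, 105.2, 125.8]
tcp_rot: [3.142, -0.002, 0.065]
ft_force: [-0.4, 0.6, -1.3]
opening: 0.126
grip_force: 30.0
```

```bash
python3 - <<'E'
from h import *
s,b=held(70)
E
```

```text
tcp [452.8 105.2 125.8] [ 3.1416e+00 -2.2000e-03  6.5400e-02]
top z at 40 70 None
top z at 70 105 None
top z at 105 130 70.5
```

drive_tool(deltas="0.035 -0.39 0 0;0.035 -0.39 0 0;0.035 -0.39 0 0;0.035 -0.39 0 0;0.035 -0.39 0 0;0.035 -0.39 0 0;0.035 -0.39 0 0;0.035 -0.39 0 0;0.04 -0.38 0 0;0 0 0 0")

```text
t: 27.55
eef_pos: [485.2, -250.6, 123.5]
tcp_rot: [3.14, -0.0, 0.061]
ft_force: [-0.5, 0.4, -1.6]
opening: 0.123
grip_force: 30.0
```

drive_tool(deltas="0 0 -0.3 0;0 0 -0.3 0;0 0 -0.15 0;0 0 -0.08 0;0 0 -0.03 0;0 0 -0.02 0;0 0 0 0;0 0 0 0")

```text
t: 28.22
eef_pos: [485.1, -245.0, 37.8]
tcp_rot: [3.141, -0.001, 0.065]
ft_force: [0.8, 0.2, -1.6]
opening: 0.126
grip_force: 30.0
```

drive_tool(deltas="0 0 0 0;0 0 0 0;0 0 0 0;0 0 0 0;0 0 0 0;0 0 0 0;0 0 0.2 0;0 0 0.4 0;0 0 0.4 0;0 0 0.4 0", gripper=0.5)

```text
t: 29.05
eef_pos: [484.3, -244.6, 178.5]
tcp_rot: [-3.141, 0.001, 0.065]
ft_force: [0.3, -0.4, -0.6]
opening: 0.494
grip_force: 0.0
```

drive_tool(deltas="0 0 0.2 0;0 0 0 0;0 0 0 0;0 0 0 0")

```text
t: 29.38
eef_pos: [484.3, -244.6, 196.2]
tcp_rot: [-3.141, 0.001, 0.065]
ft_force: [-0.1, 0.4, -0.1]
opening: 0.499
grip_force: 0.0
```

```bash
python3 - <<'E'
from h import *
W=wrist();print(W[0]["eef_pos"].round(1),W[0]["tcp_rot"].round(4));bars(*W); save(W[1],"r1.png",1)
E
```

```text
[ 484.3 -244.6  196.2] [-3.1409e+00  1.0000e-03  6.5300e-02]
eye [ 580.4 -238.9] yaw deg 4.23 turn 0.0235 grip [ 490.7 -245.5] tip/end 34.2 -107.5 lat -13.6 14.3
eye [ 600.6 -323.3] yaw deg 8.39 turn 0.0466 grip [ 511.5 -336.5] tip/end 34.0 -107.1 lat -14.2 14.3
```

The bar lies flat again at (580.4,−238.9). The third bar has also been knocked, to (600.6,−323.3). I'll regrasp the flat one.

drive_tool(deltas="0.064 -0.007 -0.4 0.001;0 0 -0.4 0;0 0 -0.4 0;0 0 -0.3 0;0 0 -0.14 0;0 0 -0.04 0;0 0 0 0;0 0 0 0")

```text
t: 30.1
eef_pos: [491.2, -245.6, 29.1]
tcp_rot: [-3.141, 0.0, 0.068]
ft_force: [0.0, 0.4, 0.5]
opening: 0.501
grip_force: 0.0
```

drive_tool(deltas="0 0 0 0;0 0 0 0;0 0 0 0;0 0 0 0;0 0 0 0;0 0 0 0;0 0 0 0;0 0 0 0;0 0 0 0;0 0 0 0", gripper=1)

```text
t: 30.93
eef_pos: [491.2, -245.6, 29.3]
tcp_rot: [3.141, -0.0, 0.068]
ft_force: [-1.1, 0.6, 6.6]
opening: 0.122
grip_force: 30.0
```

drive_tool(deltas="0 0 0.05 0;0 0 0.1 0;0 0 0.2 0;0 0 0.3 0;0 0 0.2 0;0 0 0.15 0;0 0 0.05 0;0 0 0 0;0 0 0 0")

```text
t: 31.68
eef_pos: [490.9, -245.4, 133.8]
tcp_rot: [-3.142, 0.0, 0.068]
ft_force: [-0.1, 0.8, -1.5]
opening: 0.124
grip_force: 30.0
```

drive_tool(deltas="0 0.1 0 0;-0.03 0.3 0 0;-0.04 0.37 0 0;-0.04 0.37 0 0;-0.04 0.37 0 0;-0.04 0.37 0 0;-0.04 0.37 0 0;-0.04 0.37 0 0;-0.03 0.37 0 0;0 0.3 0 0")

```text
t: 32.52
eef_pos: [459.3, 86.1, 133.2]
tcp_rot: [-3.141, 0.002, 0.069]
ft_force: [1.0, -0.2, -1.3]
opening: 0.126
grip_force: 30.0
```

drive_tool(deltas="0 0.19 0 0;0 0 0 0;0 0 0 0;0 0 0 0")

```text
t: 32.85
eef_pos: [460.6, 102.4, 133.5]
tcp_rot: [3.141, 0.001, 0.069]
ft_force: [-0.1, -0.2, -2.3]
opening: 0.127
grip_force: 30.0
```

```bash
python3 - <<'E'
from h import *
s,b=held(95)
E
```

```text
tcp [460.6 102.4 133.5] [3.1414e+00 1.3000e-03 6.8800e-02]
top z at 40 70 112.0
top z at 70 105 111.9
top z at 105 130 111.9
eye [549.7 108.5] yaw deg 3.75 turn 0.0208 grip [459.9 102.7] tip/end 34.4 -82.1 lat -14.1 14.0
```

Level and aligned. I'll lower gently this time and watch the force while advancing.

drive_tool(deltas="0 -0.003 -0.2 -0.001;0 0 -0.2 0;0 0 -0.15 0;0 0 -0.08 0;0 0 -0.04 0;0 0 -0.03 0;0 0 0 0;0 0 0 0")

```text
t: 33.57
eef_pos: [461.4, 102.0, 64.5]
tcp_rot: [3.142, -0.001, 0.065]
ft_force: [-0.3, 0.5, -1.8]
opening: 0.124
grip_force: 30.0
```

```bash
python3 - <<'E'
from h import *
s,b=held(28)
print(s["ft_force"].round(1))
E
```

```text
tcp [461.4 102.   64.5] [ 3.1415e+00 -8.0000e-04  6.5000e-02]
top z at 40 70 43.2
top z at 70 105 43.0
top z at 105 130 40.6
no hole [555.3  34.8]
eye [550.8 108. ] yaw deg 3.54 turn 0.0197 grip [461.  102.4] tip/end 34.3 -82.5 lat -14.2 14.0
[-0.3  0.5 -1.8]
```

The underside is at 35 mm, too near the upper limit, which explains the earlier catch. I'll lower 1.7 mm and advance.

drive_tool(deltas="0 0 -0.018 0;0 0 0 0;0 0 0 0;0 0 0 0")

```text
t: 33.95
eef_pos: [461.2, 102.2, 62.4]
tcp_rot: [3.142, -0.0, 0.065]
ft_force: [0.3, 0.2, -0.5]
opening: 0.124
grip_force: 30.0
```

drive_tool(deltas="0.1 0.0065 0 0;0.1 0.0065 0 0;0.05 0.0033 0 0;0 0 0 0;0.05 0.0033 0 0;0 0 0 0;0 0 0 0")

```text
t: 34.53
eef_pos: [491.1, 104.1, 62.2]
tcp_rot: [3.141, 0.0, 0.065]
ft_force: [-0.3, 0.8, -1.3]
opening: 0.124
grip_force: 30.0
```

drive_tool(deltas="0.04 0.0026 0 0;0.04 0.0026 0 0;0.04 0.0026 0 0;0 0 0 0;0 0 0 0")

```text
t: 34.95
eef_pos: [503.3, 104.9, 62.2]
tcp_rot: [3.141, -0.0, 0.065]
ft_force: [-0.1, 0.7, -1.7]
opening: 0.123
grip_force: 30.0
```

It's inside and running free. I'll continue to the wall (home near TCP x≈541.5).

drive_tool(deltas="0.08 0.0052 0 0;0.08 0.0052 0 0;0.08 0.0052 0 0;0.06 0.004 0 0;0 0 0 0;0 0 0 0")

```text
t: 35.45
eef_pos: [533.3, 106.9, 62.1]
tcp_rot: [3.142, 0.0, 0.065]
ft_force: [-1.0, -0.0, -0.9]
opening: 0.124
grip_force: 30.0
```

drive_tool(deltas="0.03 0.002 0 0;0.03 0.002 0 0;0.02 0.0013 0 0;0 0 0 0;0 0 0 0")

```text
t: 35.87
eef_pos: [541.1, 107.4, 62.2]
tcp_rot: [3.141, 0.0, 0.065]
ft_force: [0.0, -0.4, -1.5]
opening: 0.119
grip_force: 30.0
```

drive_tool(deltas="0.01 0.0007 0 0;0 0 0 0;0.01 0.0007 0 0;0 0 0 0;0 0 0 0")

```text
t: 36.28
eef_pos: [542.4, 107.5, 62.0]
tcp_rot: [3.141, 0.002, 0.065]
ft_force: [-4.0, -0.4, -1.6]
opening: 0.122
grip_force: 30.0
```

Contact made at the expected spot. I'll push once more, release, and fetch the second pin at (519.4, 332.9).

drive_tool(deltas="0.015 0.001 0 0;0 0 0 0;0 0 0 0;-0.02 -0.0013 -0.008 0;0 0 0 0;0 0 0 0")

```text
t: 36.78
eef_pos: [542.3, 107.5, 61.4]
tcp_rot: [3.141, 0.001, 0.065]
ft_force: [-3.8, -0.3, 0.8]
opening: 0.128
grip_force: 30.0
```

drive_tool(deltas="0 0 0 0;0 0 0 0;0 0 0 0;0 0 0 0;0 0 0 0;0 0 0.2 0;0 0 0.4 0;0 0 0.4 0;0 0 0.2 0;0 0 0 0", gripper=0.5)

```text
t: 37.62
eef_pos: [544.4, 107.7, 186.1]
tcp_rot: [3.142, -0.008, 0.065]
ft_force: [0.3, -0.5, 1.0]
opening: 0.498
grip_force: 0.0
```

drive_tool(deltas="-0.03 0.3 0 0.0385;-0.03 0.3 0 0.0385;-0.03 0.3 0 0.0385;-0.03 0.3 0 0.0385;-0.03 0.3 0 0.0385;-0.03 0.3 0 0.0385;-0.03 0.3 0 0.0385;-0.02 0.16 0 0.0385;0 0 0 0.0385;0 0 0 0.0385")

```text
t: 38.45
eef_pos: [519.0, 334.6, 180.3]
tcp_rot: [-3.141, 0.001, 1.283]
ft_force: [1.0, 0.5, 0.4]
opening: 0.503
grip_force: 0.0
```

drive_tool(deltas="0 0 0 0.0385;0 0 0 0.0385;0 0 0 0.038;0 0 0 0;0 0 0 0;0 0 0 0")

```text
t: 38.95
eef_pos: [519.6, 333.4, 181.0]
tcp_rot: [-3.141, 0.0, 1.632]
ft_force: [-0.1, -0.5, -0.5]
opening: 0.497
grip_force: 0.0
```

```bash
python3 - <<'E'
from h import *
pins()
E
```

```text
tcp [519.6 333.4 181. ] [-3.1412e+00  2.0000e-04  1.6321e+00]
pin [519.2 332.9] [14.3 14.1] 233
pin [516.4 377.7] [13.8 14.4] 264
```

drive_tool(deltas="-0.003 -0.005 -0.3 0;0 0 -0.3 0;0 0 -0.3 0;0 0 -0.15 0;0 0 -0.05 0;0 0 0 0;0 0 0 0;0 0 0 0")

```text
t: 39.67
eef_pos: [519.9, 333.3, 72.8]
tcp_rot: [3.14, -0.001, 1.636]
ft_force: [0.2, -1.6, -0.0]
opening: 0.504
grip_force: 0.0
```

drive_tool(deltas="0 0 0 0;0 0 0 0;0 0 0 0;0 0 0 0;0 0 0 0;0 0 0 0;0 0 0 0;0 0 0 0;0 0 0 0;0 0 0 0", gripper=1)

```text
t: 40.5
eef_pos: [519.4, 333.0, 71.6]
tcp_rot: [3.141, -0.0, 1.636]
ft_force: [0.2, 0.1, 2.1]
opening: 0.153
grip_force: 30.0
```

drive_tool(deltas="0 0 0.05 0;0 0 0.1 0;0 0 0.2 0;0 0 0.2 0;0 0 0.1 0;0 0 0 0;0 0 0 0")

```text
t: 41.08
eef_pos: [519.3, 333.0, 136.8]
tcp_rot: [3.141, -0.0, 1.636]
ft_force: [-1.1, -0.6, -0.7]
opening: 0.152
grip_force: 30.0
```

drive_tool(deltas="0.16 -0.314 0 0;0.16 -0.314 0 0;0.16 -0.314 0 0;0.16 -0.314 0 0;0.16 -0.314 0 0;0.16 -0.314 0 0;0.16 -0.314 0 0;0 0 0 0;0 0 0 0;0 0 0 0")

```text
t: 41.92
eef_pos: [630.7, 113.3, 135.3]
tcp_rot: [-3.14, -0.0, 1.636]
ft_force: [0.6, -0.1, -0.2]
opening: 0.154
grip_force: 30.0
```

```bash
python3 - <<'E'
from h import *
s,im,d,X,pj=wrist(); print(s["eef_pos"].round(2)); 
for v in range(192,216): print(v,im[v,261].tolist(),pj([[261,v]],51).round(1))
for u in range(248,276,2): print(u,im[200,u].tolist())
E
```

```text
[630.66 113.31 135.31]
192 [235, 239, 240] [[631.6 120.6]]
193 [192, 184, 178] [[631.6 119.8]]
194 [157, 116, 88] [[631.7 119. ]]
195 [153, 97, 47] [[631.8 118.2]]
196 [154, 98, 48] [[631.8 117.3]]
197 [154, 101, 54] [[631.9 116.5]]
198 [143, 102, 69] [[631.9 115.7]]
199 [119, 101, 91] [[632.  114.9]]
200 [100, 101, 101] [[632. 114.]]
201 [92, 97, 98] [[632.1 113.2]]
202 [84, 87, 87] [[632.1 112.4]]
203 [83, 88, 87] [[632.2 111.5]]
204 [102, 107, 107] [[632.2 110.7]]
205 [117, 124, 125] [[632.3 109.9]]
206 [108, 111, 108] [[632.4 109. ]]
207 [95, 87, 74] [[632.4 108.2]]
208 [89, 71, 41] [[632.5 107.4]]
209 [90, 71, 33] [[632.5 106.5]]
210 [91, 71, 35] [[632.6 105.7]]
211 [90, 73, 36] [[632.6 104.8]]
212 [91, 72, 36] [[632.7 104. ]]
213 [87, 69, 33] [[632.7 103.1]]
214 [90, 72, 34] [[632.8 102.3]]
215 [114, 90, 40] [[632.9 101.4]]
248 [197, 204, 204]
250 [187, 193, 194]
252 [111, 116, 116]
254 [83, 89, 89]
256 [85, 89, 89]
258 [97, 98, 98]
260 [101, 102, 100]
262 [97, 100, 100]
264 [93, 99, 99]
266 [91, 96, 94]
268 [148, 153, 152]
270 [199, 206, 206]
272 [200, 207, 208]
274 [201, 207, 208]
```

Hole 2 is at (631.3, 113.3), which matches. I'll insert.

drive_tool(deltas="0.005 0 -0.15 0;0 0 -0.1 0;0 0 0 0;0 0 -0.08 0;0 0 -0.08 0;0 0 0 0")

```text
t: 42.47
eef_pos: [631.1, 113.4, 93.9]
tcp_rot: [-3.14, 0.0, 1.636]
ft_force: [-0.1, 0.3, -0.5]
opening: 0.152
grip_force: 30.0
```

drive_tool(deltas="0 0 -0.06 0;0 0 -0.05 0;0 0 -0.03 0;0 0 -0.01 0;0 0 0 0;0 0 0 0")

```text
t: 42.97
eef_pos: [631.9, 113.2, 80.6]
tcp_rot: [3.141, -0.0, 1.636]
ft_force: [-0.2, 0.3, -0.3]
opening: 0.151
grip_force: 30.0
```

drive_tool(deltas="0 0 -0.01 0;0 0 0 0;0 0 -0.01 0;0 0 0 0")

```text
t: 43.3
eef_pos: [631.8, 113.2, 78.4]
tcp_rot: [3.141, 0.0, 1.636]
ft_force: [-1.0, 0.1, -0.9]
opening: 0.156
grip_force: 30.0
```

drive_tool(deltas="0 0 -0.01 0;0 0 0 0;0 0 -0.01 0;0 0 0 0;0 0 -0.008 0;0 0 0 0")

```text
t: 43.8
eef_pos: [631.9, 113.2, 76.5]
tcp_rot: [3.141, 0.0, 1.636]
ft_force: [-2.7, 0.2, 8.5]
opening: 0.149
grip_force: 30.0
```

Seated (8.5 N at 76.5). I'll press once more, release, and go to the third bar.

drive_tool(deltas="0 0 -0.008 0;0 0 0 0;0 0 0.008 0;0 0 0 0")

```text
t: 44.13
eef_pos: [631.9, 113.2, 76.5]
tcp_rot: [3.141, -0.0, 1.636]
ft_force: [-3.8, 0.3, 8.6]
opening: 0.151
grip_force: 30.0
```

drive_tool(deltas="0 0 0 0;0 0 0 0;0 0 0 0;0 0 0 0;0 0 0 0;0 0 0.2 0;0 0 0.4 0;0 0 0.4 0;0 0 0.2 0;0 0 0 0", gripper=0.5)

```text
t: 44.97
eef_pos: [633.5, 113.4, 200.8]
tcp_rot: [3.134, -0.0, 1.636]
ft_force: [0.4, 0.5, 0.0]
opening: 0.502
grip_force: 0.0
```

drive_tool(deltas="-0.1 -0.375 0 -0.038;-0.1 -0.375 0 -0.038;-0.1 -0.375 0 -0.038;-0.1 -0.375 0 -0.038;-0.1 -0.375 0 -0.038;-0.1 -0.375 0 -0.038;-0.1 -0.375 0 -0.038;-0.1 -0.375 0 -0.038;-0.1 -0.375 0 -0.038;-0.1 -0.375 0 -0.038")

```text
t: 45.8
eef_pos: [530.8, -263.4, 194.8]
tcp_rot: [-3.141, 0.001, 0.436]
ft_force: [1.0, 0.4, 0.7]
opening: 0.501
grip_force: 0.0
```

drive_tool(deltas="-0.1 -0.37 0 -0.038;-0.1 -0.37 0 -0.038;0 0 0 -0.018;0 0 0 0;0 0 0 0;0 0 0 0")

```text
t: 46.3
eef_pos: [511.9, -334.8, 195.2]
tcp_rot: [-3.141, 0.001, 0.15]
ft_force: [0.7, -0.2, 0.6]
opening: 0.506
grip_force: 0.0
```

```bash
python3 - <<'E'
from h import *
W=wrist();print(W[0]["eef_pos"].round(1),W[0]["tcp_rot"].round(4),W[0]["tcp_rot"][2]/np.pi);bars(*W)
for f in("scene1.npz","side1.npz"):
    X=np.load(f)["X"]; m=(X[...,2]>75)&(X[...,2]<230)&(X[...,1]<-240)&(X[...,1]>-460)&(X[...,0]>500)
    print(f,np.nanmin(X[m],0).round(0))
E
```

```text
[ 511.9 -334.8  195.2] [-3.1409e+00  6.0000e-04  1.5010e-01] 0.04778753301046185
eye [ 600.9 -323.7] yaw deg 8.18 turn 0.0454 grip [ 511.8 -336.5] tip/end 34.0 -107.4 lat -14.4 13.3
scene1.npz [ 595. -460.   75.]
side1.npz [ 590. -455.   75.]
```

drive_tool(deltas="0 -0.016 -0.4 -0.001;0 0 -0.4 0;0 0 -0.4 0;0 0 -0.3 0;0 0 -0.13 0;0 0 -0.035 0;0 0 0 0;0 0 0 0")

```text
t: 47.02
eef_pos: [512.7, -337.6, 30.8]
tcp_rot: [3.14, -0.001, 0.145]
ft_force: [-0.2, -0.0, 0.1]
opening: 0.497
grip_force: 0.0
```

drive_tool(deltas="0 0 0 0;0 0 0 0;0 0 0 0;0 0 0 0;0 0 0 0;0 0 0 0;0 0 0 0;0 0 0 0;0 0 0 0;0 0 0 0", gripper=1)

```text
t: 47.85
eef_pos: [511.9, -337.5, 29.3]
tcp_rot: [3.141, -0.0, 0.144]
ft_force: [-1.3, -0.3, 4.1]
opening: 0.124
grip_force: 30.0
```

drive_tool(deltas="0 0 0.05 0;0 0 0.1 0;0 0 0.2 0;0 0 0.3 0;0 0 0.2 0;0 0 0.15 0;0 0 0.05 0;0 0 0 0;0 0 0 0")

```text
t: 48.6
eef_pos: [511.6, -337.2, 133.8]
tcp_rot: [-3.141, 0.0, 0.144]
ft_force: [0.2, -0.2, -1.9]
opening: 0.124
grip_force: 30.0
```

drive_tool(deltas="-0.05 0.1 0 0;-0.06 0.3 0 -0.025;-0.06 0.38 0 0;-0.06 0.38 0 0;-0.06 0.38 0 0;-0.06 0.38 0 0;-0.06 0.38 0 0;-0.06 0.38 0 0;-0.06 0.38 0 0;-0.02 0.38 0 0")

```text
t: 49.43
eef_pos: [454.5, 8.7, 133.4]
tcp_rot: [-3.141, 0.002, 0.065]
ft_force: [1.1, -0.5, -0.6]
opening: 0.126
grip_force: 30.0
```

drive_tool(deltas="0 0.38 0 0;0 0.38 0 0;0 0.38 0 0;0 0.38 0 0;0 0.23 0 0;0 0 0 0;0 0 0 0;0 0 0 0;0 0 0 0")

```text
t: 50.18
eef_pos: [456.4, 180.7, 133.8]
tcp_rot: [3.141, 0.001, 0.064]
ft_force: [-0.5, -0.5, -0.5]
opening: 0.125
grip_force: 30.0
```

```bash
python3 - <<'E'
from h import *
s,b=held(95)
E
```

```text
tcp [456.4 180.7 133.8] [3.1412e+00 1.1000e-03 6.4300e-02]
top z at 40 70 112.3
top z at 70 105 112.2
top z at 105 130 112.2
eye [546.1 186.4] yaw deg 3.48 turn 0.0193 grip [456.3 180.9] tip/end 34.2 -82.8 lat -14.0 14.2
```

drive_tool(deltas="0 0.014 -0.2 0.0008;0 0 -0.2 0;0 0 -0.15 0;0 0 -0.08 0;0 0 -0.04 0;0 0 -0.03 0;0 0 -0.015 0;0 0 0 0;0 0 0 0")

```text
t: 50.98
eef_pos: [457.1, 183.0, 63.2]
tcp_rot: [-3.142, -0.001, 0.068]
ft_force: [-0.5, 1.0, -1.5]
opening: 0.127
grip_force: 30.0
```

```bash
python3 - <<'E'
from h import *
s,b=held(28)
print(s["ft_force"].round(1))
E
```

```text
tcp [457.1 183.   63.2] [-3.1415e+00 -9.0000e-04  6.7800e-02]
top z at 40 70 41.8
top z at 70 105 41.6
top z at 105 130 40.6
no hole [550.6 113.3]
eye [547.  189.2] yaw deg 3.69 turn 0.0205 grip [457.2 183.4] tip/end 34.2 -83.0 lat -14.2 14.0
[-0.5  1.  -1.5]
```

drive_tool(deltas="0 -0.01 -0.002 0;0 0 0 0;0.1 0.0065 0 0;0.1 0.0065 0 0;0.05 0.0033 0 0;0 0 0 0;0.05 0.0033 0 0;0 0 0 0;0 0 0 0")

```text
t: 51.78
eef_pos: [486.8, 183.9, 62.4]
tcp_rot: [3.141, 0.0, 0.068]
ft_force: [0.3, -0.8, -1.9]
opening: 0.123
grip_force: 30.0
```

drive_tool(deltas="0.03 0.002 0 0;0.03 0.002 0 0;0.03 0.002 0 0;0.03 0.002 0 0;0 0 0 0;0 0 0 0")

```text
t: 52.28
eef_pos: [498.9, 184.8, 62.4]
tcp_rot: [3.142, 0.0, 0.068]
ft_force: [0.2, -0.1, -1.6]
opening: 0.125
grip_force: 30.0
```

drive_tool(deltas="0.08 0.0052 0 0;0.08 0.0052 0 0;0.08 0.0052 0 0;0.05 0.0033 0 0;0 0 0 0;0 0 0 0")

```text
t: 52.78
eef_pos: [527.9, 186.6, 62.3]
tcp_rot: [3.141, 0.0, 0.068]
ft_force: [-0.5, -0.5, -1.5]
opening: 0.125
grip_force: 30.0
```

drive_tool(deltas="0.03 0.002 0 0;0.03 0.002 0 0;0.02 0.0013 0 0;0.01 0.0007 0 0;0 0 0 0;0 0 0 0")

```text
t: 53.28
eef_pos: [536.5, 187.2, 62.3]
tcp_rot: [3.141, 0.001, 0.068]
ft_force: [-1.9, 0.1, -1.6]
opening: 0.127
grip_force: 30.0
```

drive_tool(deltas="0.01 0.0007 0 0;0 0 0 0;0.01 0.0007 0 0;0 0 0 0;0 0 0 0")

```text
t: 53.7
eef_pos: [536.7, 187.2, 62.2]
tcp_rot: [3.141, 0.005, 0.068]
ft_force: [-11.9, 0.0, 3.8]
opening: 0.125
grip_force: 30.0
```

Home with 12 N contact. I'll release and fetch the third pin at (516.3, 377.7).

drive_tool(deltas="-0.02 -0.0013 -0.008 0;0 0 0 0;0 0 0 0")

```text
t: 53.95
eef_pos: [536.5, 187.3, 61.6]
tcp_rot: [3.141, 0.001, 0.068]
ft_force: [-3.7, 0.5, 0.0]
opening: 0.128
grip_force: 30.0
```

drive_tool(deltas="0 0 0 0;0 0 0 0;0 0 0 0;0 0 0 0;0 0 0 0;0 0 0.2 0;0 0 0.4 0;0 0 0.4 0;0 0 0.2 0;0 0 0 0", gripper=0.5)

```text
t: 54.78
eef_pos: [538.6, 187.7, 186.4]
tcp_rot: [-3.14, -0.008, 0.068]
ft_force: [0.7, 0.0, 0.0]
opening: 0.497
grip_force: 0.0
```

drive_tool(deltas="-0.03 0.25 0 0.0385;-0.03 0.25 0 0.0385;-0.03 0.25 0 0.0385;-0.03 0.25 0 0.0385;-0.03 0.25 0 0.0385;-0.03 0.25 0 0.0385;-0.03 0.25 0 0.0385;0 0.15 0 0.0385;0 0 0 0.0385;0 0 0 0.0385")

```text
t: 55.62
eef_pos: [515.3, 378.2, 180.4]
tcp_rot: [-3.141, 0.001, 1.285]
ft_force: [-0.4, -0.2, 0.4]
opening: 0.5
grip_force: 0.0
```

drive_tool(deltas="0 0 0 0.0385;0 0 0 0.0385;0 0 0 0.038;0 0 0 0;0 0 0 0;0 0 0 0")

```text
t: 56.12
eef_pos: [515.8, 377.2, 181.2]
tcp_rot: [-3.141, 0.0, 1.635]
ft_force: [0.2, 1.2, -0.0]
opening: 0.503
grip_force: 0.0
```

```bash
python3 - <<'E'
from h import *
pins()
E
```

```text
tcp [515.8 377.2 181.2] [-3.1412e+00  2.0000e-04  1.6346e+00]
pin [516.5 377.9] [13.7 14.8] 236
```

drive_tool(deltas="0.005 0.004 -0.3 0;0 0 -0.3 0;0 0 -0.3 0;0 0 -0.15 0;0 0 -0.05 0;0 0 0 0;0 0 0 0;0 0 0 0")

```text
t: 56.83
eef_pos: [516.9, 378.0, 73.1]
tcp_rot: [3.14, -0.001, 1.638]
ft_force: [0.3, 0.5, -0.3]
opening: 0.498
grip_force: 0.0
```

drive_tool(deltas="0 0 0 0;0 0 0 0;0 0 0 0;0 0 0 0;0 0 0 0;0 0 0 0;0 0 0 0;0 0 0 0;0 0 0 0;0 0 0 0", gripper=1)

```text
t: 57.67
eef_pos: [516.4, 377.7, 71.8]
tcp_rot: [3.141, -0.0, 1.639]
ft_force: [-0.5, -0.3, 2.2]
opening: 0.149
grip_force: 30.0
```

drive_tool(deltas="0 0 0.05 0;0 0 0.1 0;0 0 0.2 0;0 0 0.2 0;0 0 0.1 0;0 0 0 0;0 0 0 0")

```text
t: 58.25
eef_pos: [516.3, 377.6, 137.0]
tcp_rot: [3.141, -0.0, 1.639]
ft_force: [0.3, -0.6, -1.6]
opening: 0.152
grip_force: 30.0
```

drive_tool(deltas="0.18 -0.3 0 0;0.18 -0.3 0 0;0.18 -0.3 0 0;0.18 -0.3 0 0;0.18 -0.3 0 0;0.18 -0.3 0 0;0.01 -0.046 0 0;0 0 0 0;0 0 0 0;0 0 0 0")

```text
t: 59.08
eef_pos: [624.5, 194.0, 136.0]
tcp_rot: [-3.14, -0.0, 1.639]
ft_force: [-0.0, 1.0, -0.3]
opening: 0.151
grip_force: 30.0
```

```bash
python3 - <<'E'
from h import *
s,im,d,X,pj=wrist(); print(s["eef_pos"].round(2)); 
for v in range(188,210): print(v,im[v,261].tolist(),pj([[261,v]],51).round(1))
for u in range(248,276,2): print(u,im[200,u].tolist(),end=" ")
E
```

```text
[624.53 194.05 136.03]
188 [244, 245, 245] [[625.3 204.4]]
189 [244, 245, 245] [[625.4 203.6]]
190 [244, 245, 244] [[625.4 202.8]]
191 [245, 245, 245] [[625.5 202. ]]
192 [246, 247, 247] [[625.5 201.1]]
193 [237, 240, 239] [[625.6 200.3]]
194 [191, 178, 168] [[625.6 199.5]]
195 [156, 110, 79] [[625.7 198.7]]
196 [153, 97, 48] [[625.8 197.9]]
197 [156, 101, 51] [[625.8 197. ]]
198 [155, 101, 55] [[625.9 196.2]]
199 [143, 103, 71] [[625.9 195.4]]
200 [119, 104, 93] [[626.  194.5]]
201 [102, 104, 104] [[626.  193.7]]
202 [91, 96, 98] [[626.1 192.9]]
203 [83, 89, 88] [[626.2 192.1]]
204 [91, 97, 97] [[626.2 191.2]]
205 [108, 115, 112] [[626.3 190.4]]
206 [116, 116, 110] [[626.3 189.5]]
207 [103, 92, 73] [[626.4 188.7]]
208 [94, 76, 39] [[626.4 187.9]]
209 [92, 73, 34] [[626.5 187. ]]
248 [205, 212, 210] 250 [205, 212, 212] 252 [163, 169, 168] 254 [93, 99, 97] 256 [88, 91, 92] 258 [110, 101, 95] 260 [119, 105, 94] 262 [116, 104, 96] 264 [102, 105, 106] 266 [98, 103, 103] 268 [116, 121, 119] 270 [200, 208, 206] 272 [207, 214, 214] 274 [207, 214, 214]
```

Hole 1 is at (626.0, 193.1). I'll correct by (+1.2, −0.8) and insert.

drive_tool(deltas="0.011 -0.008 -0.15 0;0 0 -0.1 0;0 0 0 0;0 0 -0.08 0;0 0 -0.08 0;0 0 0 0")

```text
t: 59.63
eef_pos: [625.7, 192.4, 94.1]
tcp_rot: [-3.14, 0.0, 1.639]
ft_force: [-0.2, -0.8, -0.2]
opening: 0.153
grip_force: 30.0
```

drive_tool(deltas="0 0 -0.07 0;0 0 -0.06 0;0 0 -0.03 0;0 0 -0.01 0;0 0 0 0;0 0 0 0")

```text
t: 60.13
eef_pos: [626.5, 192.2, 78.8]
tcp_rot: [3.141, -0.0, 1.639]
ft_force: [0.4, 0.1, -0.9]
opening: 0.15
grip_force: 30.0
```

drive_tool(deltas="0 0 -0.01 0;0 0 0 0;0 0 -0.01 0;0 0 0 0")

```text
t: 60.47
eef_pos: [626.5, 192.3, 76.8]
tcp_rot: [3.141, -0.0, 1.639]
ft_force: [-0.5, 0.3, -0.3]
opening: 0.153
grip_force: 30.0
```

drive_tool(deltas="0 0 -0.01 0;0 0 0 0;0 0 -0.008 0;0 0 0 0")

```text
t: 60.8
eef_pos: [626.6, 192.3, 76.6]
tcp_rot: [3.14, -0.0, 1.639]
ft_force: [-4.3, -0.8, 15.2]
opening: 0.15
grip_force: 30.0
```

drive_tool(deltas="0 0 0.008 0;0 0 0 0;0 0 0 0")

```text
t: 61.05
eef_pos: [626.6, 192.3, 76.7]
tcp_rot: [3.141, -0.0, 1.639]
ft_force: [-3.4, 0.3, 9.8]
opening: 0.152
grip_force: 30.0
```

drive_tool(deltas="0 0 0 0;0 0 0 0;0 0 0 0;0 0 0 0;0 0 0 0;0 0 0.2 0;0 0 0.4 0;0 0 0.4 0;0 0 0.2 0;0 0 0 0", gripper=0.5)

```text
t: 61.88
eef_pos: [628.1, 192.7, 200.9]
tcp_rot: [3.134, -0.001, 1.639]
ft_force: [1.0, -0.4, -0.1]
opening: 0.503
grip_force: 0.0
```

drive_tool(deltas="-0.3 -0.1 0 -0.038;-0.3 -0.1 0 -0.038;-0.3 -0.1 0 -0.038;-0.3 -0.1 0 -0.038;-0.25 -0.1 0 -0.038;0 -0.1 0 -0.038;0 0 0 -0.038;0 0 0 -0.038;0 0 0 -0.038;0 0 0 -0.038")

```text
t: 62.72
eef_pos: [481.1, 132.2, 195.0]
tcp_rot: [-3.141, 0.001, 0.439]
ft_force: [0.9, 0.4, -0.5]
opening: 0.496
grip_force: 0.0
```

drive_tool(deltas="0 0 0 -0.038;0 0 0 -0.038;0 0 0 -0.038;0 0 0 0;0 0 0 0;0 0 0 0")

```text
t: 63.22
eef_pos: [481.3, 132.2, 195.3]
tcp_rot: [3.141, 0.001, 0.091]
ft_force: [-0.7, 0.1, 0.5]
opening: 0.499
grip_force: 0.0
```

```bash
python3 - <<'E'
from h import *
W=wrist(); print(W[0]["eef_pos"].round(1),W[0]["tcp_rot"].round(4)); save(W[1],"b1.png",1.4); s,im,d,X,pj=W
np.savez("b1.npz",im=im,X=X,p=s["eef_pos"],r=s["tcp_rot"])
z=X[...,2]
for hx,hy in((626,193.1),(631.2,113.4),(636.3,33.5)):
    m=(np.hypot(X[...,0]-hx,X[...,1]-hy)<10); zz=z[m]; print("pin top z",np.nanpercentile(zz,[50,90,98]).round(1))
E
```

```text
[481.3 132.2 195.3] [3.1415e+00 6.0000e-04 9.0500e-02]
pin top z [78.9 89.4 90.1]
pin top z [80.1 89.4 90.1]
pin top z [77.9 89.4 90.1]
```

View pics/b1.png

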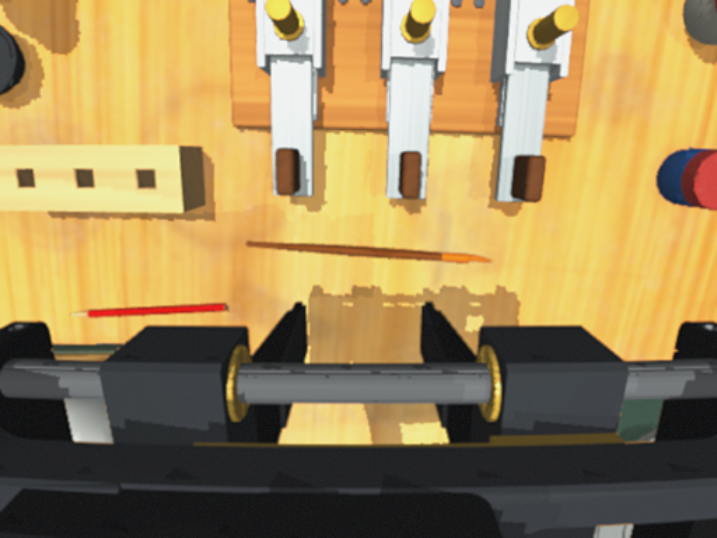

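All three bars are pinned, with pin tops at 89 mm. The brush runs from (247,242) to (491,261), slightly turned. I'll locate it.

```bash
python3 - <<'E'
from h import *
D=np.load("b1.npz"); pj=rays("wrist",dict(eef_pos=D["p"],tcp_rot=D["r"])); im=D["im"]; X=D["X"]
e=pj(np.array([[247,242],[491,261]])/1.4,4.5); print("ends",e.round(1),np.linalg.norm(e[0]-e[1]).round(1),"mid",e.mean(0).round(1))
dv=e[0]-e[1]; print("yaw of y axis deg",np.degrees(np.arctan2(-dv[0],dv[1])).round(2))
hsv=cv2.cvtColor(im,cv2.COLOR_RGB2HSV)
m=((hsv[...,2]<190)&(hsv[...,1]>120)&(X[...,0]>440)&(X[...,0]<505)&(X[...,1]>15)&(X[...,1]<245)).astype(np.uint8)
n,l,st,c=cv2.connectedComponentsWithStats(m)
for k in range(1,n):
    if st[k,4]>100:
        v,u=np.nonzero(l==k); w=pj(np.c_[u,v].astype(float),5.); print(st[k],cv2.minAreaRect(w.astype(np.float32)))
        for y0 in (60,90,110,128,150,170):
            q=w[abs(w[:,1]-y0)<4]; print(y0,q[:,0].min().round(1),q[:,0].max().round(1),np.nanmax(X[...,2][l==k]).round(1))
E
```

```text
ends [[474.3 225.8]
 [476.3  26.6]] 199.1 mid [475.3 126.2]
yaw of y axis deg 0.6
[176 172 140  14 855] ((475.16766357421875, 147.050537109375), (8.367849349975586, 158.1319580078125), 1.1032766103744507)Traceback (most recent call last):
  File "<stdin>", line 12, in <module>
    return umr_minimum(a, axis, None, out, keepdims, initial, where)
ValueError: zero-size array to reduction operation minimum which has no identity
```

drive_tool(deltas="-0.065 0.34 0 0.0385;0 0 0 0.0385;0 0 0 0.0385;0 0 0 0.0385;0 0 0 0.0385;0 0 0 0.0385;0 0 0 0.0385;0 0 0 0.0385;0 0 0 0.0385;0 0 0 0.0385")

```text
t: 64.1
eef_pos: [474.9, 166.3, 195.6]
tcp_rot: [3.142, 0.0, 1.305]
ft_force: [0.5, -0.0, -0.0]
opening: 0.495
grip_force: 0.0
```

drive_tool(deltas="0 0 -0.3 0.0385;0 0 -0.3 0.0385;0 0 -0.3 0.0136;0 0 -0.3 0;0 0 -0.2 0;0 0 0 0;0 0 0 0;0 0 0 0")

```text
t: 64.77
eef_pos: [475.4, 166.4, 56.7]
tcp_rot: [3.14, -0.0, 1.582]
ft_force: [-1.0, -0.2, -0.2]
opening: 0.501
grip_force: 0.0
```

drive_tool(deltas="-0.004 0 -0.2 0;0 0 -0.12 0;0 0 -0.05 0;0 0 0 0;0 0 0 0;0 0 0 0")

```text
t: 65.27
eef_pos: [475.1, 166.4, 19.7]
tcp_rot: [3.14, -0.0, 1.581]
ft_force: [0.8, -0.1, -0.4]
opening: 0.498
grip_force: 0.0
```

drive_tool(deltas="0 0 0 0;0 0 0 0;0 0 0 0;0 0 0 0")

```text
t: 65.6
eef_pos: [474.6, 166.3, 18.9]
tcp_rot: [3.141, -0.0, 1.581]
ft_force: [-0.0, 0.3, -0.2]
opening: 0.5
grip_force: 0.0
```

drive_tool(deltas="0 0 0 0;0 0 0 0;0 0 0 0;0 0 0 0;0 0 0 0;0 0 0 0;0 0 0 0;0 0 0 0;0 0 0 0;0 0 0 0", gripper=1)

```text
t: 66.43
eef_pos: [474.5, 166.3, 18.6]
tcp_rot: [3.142, -0.0, 1.581]
ft_force: [1.1, -0.5, 1.3]
opening: 0.088
grip_force: 30.0
```

drive_tool(deltas="0 0 0 0;0 0 0.05 0;0 0 0.1 0;0 0 0.2 0;0 0 0.2 0;0 0 0.2 0;0 0 0.1 0;0 0 0 0;0 0 0 0")

```text
t: 67.18
eef_pos: [474.6, 166.3, 104.0]
tcp_rot: [3.14, -0.0, 1.581]
ft_force: [-0.0, -0.3, -0.6]
opening: 0.088
grip_force: 30.0
```

```bash
python3 - <<'E'
from h import *
s=env.state(); print(s["eef_pos"].round(1))
im,d,X=cam("scene"); c=cv2.resize(im[150:300,180:340,::-1],None,fx=4,fy=4); cv2.imwrite("pics/br1.png",c)
E
```

```text
[474.6 166.3 104. ]
```

View pics/br1.png

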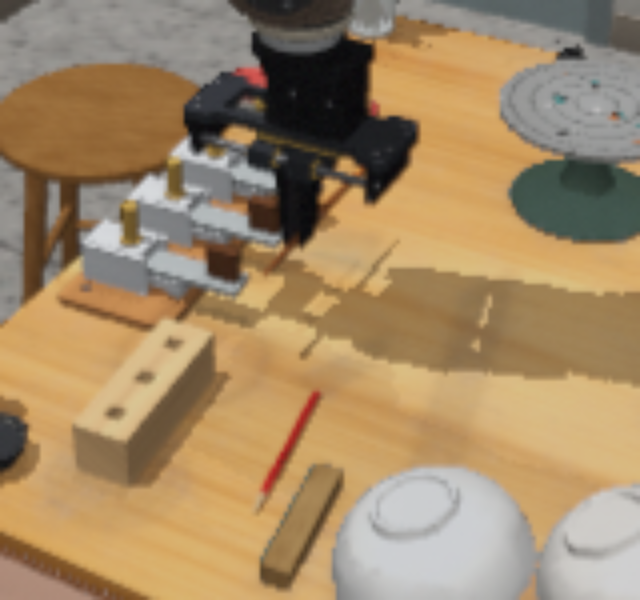

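The brush is held (opening 8.4 mm) and clear of the table. I'll carry it over the bars, 50 mm in front of the pin line.

drive_tool(deltas="0.05 0 0.05 0.008;0.2 -0.03 0 0.0083;0.25 -0.04 0 0;0.25 -0.04 0 0;0.2 -0.04 0 0;0.09 -0.013 0 0;0 0 0 0;0 0 0 0;0 0 0 0")

```text
t: 67.98
eef_pos: [577.1, 150.2, 108.1]
tcp_rot: [-3.14, 0.0, 1.632]
ft_force: [0.0, -0.5, -0.2]
opening: 0.091
grip_force: 30.0
```

drive_tool(deltas="0 0 -0.1 0;0 0 -0.1 0;0 0 -0.1 0;0 0 -0.08 0;0 0 -0.04 0;0 0 0 0;0 0 0 0")

```text
t: 68.57
eef_pos: [578.5, 150.0, 66.4]
tcp_rot: [-3.141, 0.0, 1.632]
ft_force: [0.7, -0.3, -0.1]
opening: 0.091
grip_force: 30.0
```

drive_tool(deltas="0 0 -0.03 0;0 0 -0.03 0;0 0 -0.015 0;0 0 0 0;0 0 0 0;0 0 0 0")

```text
t: 69.07
eef_pos: [578.6, 150.0, 59.3]
tcp_rot: [3.141, -0.0, 1.632]
ft_force: [-0.1, -0.1, 0.3]
opening: 0.091
grip_force: 30.0
```

drive_tool(deltas="0 0 -0.007 0;0 0 0 0;0 0 0 0;0 0 0 0")

```text
t: 69.4
eef_pos: [578.7, 150.0, 58.6]
tcp_rot: [3.141, -0.0, 1.632]
ft_force: [-0.5, -0.2, 1.8]
opening: 0.089
grip_force: 30.0
```

Light contact on the bars. I'll open a little way, then rise and look.

drive_tool(deltas="0 0 0 0;0 0 0 0;0 0 0 0;0 0 0 0;0 0 0 0", gripper=0.75)

```text
t: 69.82
eef_pos: [578.5, 150.0, 58.4]
tcp_rot: [-3.142, 0.0, 1.632]
ft_force: [-0.3, 0.3, -0.2]
opening: 0.246
grip_force: 0.0
```

drive_tool(deltas="0 0 0.05 0;0 0 0.1 0;0 0 0.3 0;0 0 0.4 0;0 0 0.4 0;-0.3 -0.2 0.2 0;-0.3 0 0 -0.038;-0.3 0 0 -0.038;-0.3 0 0 -0.038;0 0 0 -0.038")

```text
t: 70.65
eef_pos: [453.8, 129.8, 204.5]
tcp_rot: [-3.14, 0.001, 1.149]
ft_force: [1.4, -0.4, 0.3]
opening: 0.249
grip_force: 0.0
```

drive_tool(deltas="0 0 0 -0.038;0 0 0 -0.038;0 0 0 -0.038;0 0 0 -0.038;0 0 0 -0.038;0 0 0 -0.038;0 0 0 -0.038;0 0 0 -0.038;0 0 0 -0.038;0 0 0 0")

```text
t: 71.48
eef_pos: [458.5, 130.0, 204.3]
tcp_rot: [3.142, -0.001, 0.075]
ft_force: [-0.3, -0.2, -0.2]
opening: 0.25
grip_force: 0.0
```

```bash
python3 - <<'E'
from h import *
s,im,d,X,pj=wrist(); print(s["eef_pos"].round(1),s["t"]); save(im,"end.png",1.4)
z=X[...,2]
for hx,hy in((626,193.1),(631.2,113.4),(636.3,33.5)):
    m=(np.hypot(X[...,0]-hx,X[...,1]-hy)<10); print("pin top",np.nanpercentile(z[m],[50,98]).round(1))
m=(z>44.5)&(z<52)&(X[...,0]<598)&(X[...,0]>560)&(X[...,1]>-5)&(X[...,1]<230)
P=X[m]; print(len(P),P.min(0).round(1),P.max(0).round(1),P.mean(0).round(1))
E
```

```text
[458.5 130.  204.3] 71.4833
pin top [54.3 59.2]
pin top [54.4 61.4]
pin top [55.1 68.5]
1576 [560.4  10.4  44.5] [589.6 209.8  50.6] [581.1 108.2  47.4]
```

View pics/end.png

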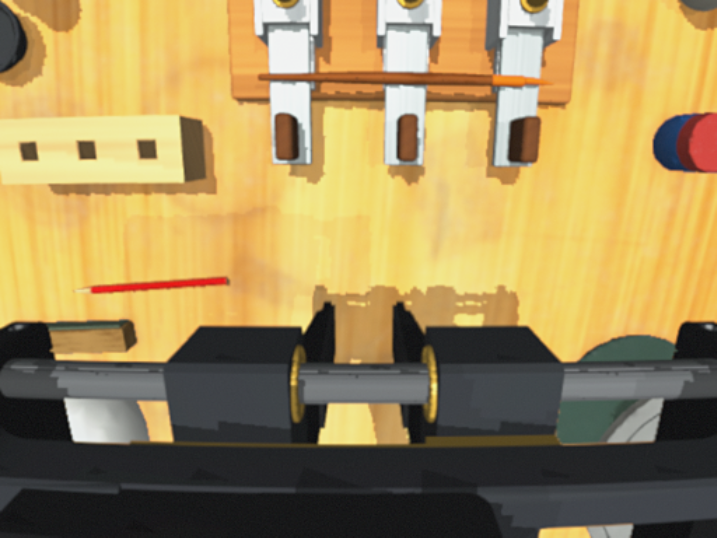

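The brush lies flat across all three bars, row ~77 from (258,77) to (553,80), between the grips and the brackets. The pins are in place and the bystanders unmoved in this view. Handing in.

```bash
python3 -c "
from cell import env
print(env.job_done())"
```

```text
the job is handed in; nothing more can be done
None
```

Handed in: all three bars are fully home and pinned, and the one brush on the table lies flat across them between the grips and the brackets; one bar slipped from the gripper mid-insertion and was re-laid and reinserted, and the simulator gave no verdict.

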